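# Refill the scrub-brush dispenser

### The job

Load the two scrub brushes that stand on end on the counter into the sloping chute of the brush dispenser, behind the one already in it, so that all three lie bristles down on its floor. Close the row up tight, each brush touching the next and the lowest against the front stop: brushes can hang up on the way down, so see that the row is pushed home. Leave the other things on the counter undisturbed.

Things in the scene. Friction and masses are not known exactly. Their poses are not given: they have to be found in the camera images.
- brush_a: loose scrub brush, 90 x 44 x 38 mm along its x, y, z; 60 to 130 g. 20 mm of the 38 is a smooth ivory nylon back, 18 mm stiff dark bristles, field 90 x 42 mm. Origin: centre of the bristle tips' plane; +z points out of the back. Alike end for end. Starts standing on an end on the counter, left or right of the dispenser, its back turned roughly to the robot (within 50 degrees)
- brush_b: the other loose scrub brush, same make, frame and sizes, also standing on an end, on the other side of the dispenser, but with its bristles turned roughly to the robot and its back away. The counter for 40 mm around each standing brush is clear
- brush_front: a third such brush, already in the chute against the front stop, bristles down (its +z along the chute's +z)
- chute: fixed straight steel trough sloping 35 degrees. Origin: on its floor, mid-width, at the inner face of the front stop, 34 mm above the counter. +x runs up the slope (roughly away from the robot), +z square to the floor. Floor x 0 to 305 mm, 50 mm wide inside; side walls 10 mm high, 3 mm thick; stop 23 mm high. A full row has brush origins at x = 45, 135, 225 mm, y = z = 0
- keeper_mouth (a point): middle of the upper edge of the keeper, on the chute floor at x = 170 mm, axes as the chute. The keeper spans x 95 to 170 mm: 52 mm wide inside, in-turned lips 43 to 46 mm above the floor, a 28 mm slot between them; its flared mouth reaches to x = 184 mm, 52 mm high, 70 mm wide. Brushes slide under it lengthwise
- loading_bay (a point): middle of the open loading bay, on the chute floor at x = 240 mm, axes as the chute. Only the 10 mm walls stand here and the upper end has no wall. Brushes are laid here, 90 mm side along the slope. Steel on nylon: a brush let go slides down on some days and hangs up on others; a few newtons along the slope move it or the row
- dispenser: the dispenser's fixed stand, base plate 290 x 110 mm, legs under the chute; origin under its middle, on the counter
- tape_roll: bystander: roll of tape lying flat, 84 mm across, 24 mm high; origin centre of underside
- clippers: bystander: hair clippers lying flat, 150 x 46 x 34 mm; origin centre of underside
- steel_bowl: bystander: steel bowl, 104 mm across, 42 mm high; origin centre of underside
- swab_jar: bystander: glass jar, 72 mm across, 95 mm high; origin centre of underside
- wash_bottle: bystander: white bottle, 68 mm across, 170 mm high; origin centre of underside
Mind the look-alikes: they are no part of the job. Leave any orange look-alike of the brush_b alone.

How it is judged:
By the outcome, as a careful person would: the job done as asked, in the order asked, and still so for the second after the job is handed in, with the robot touching nothing.
It also fails if it takes over 72 s, if anything falls off the work surface, if the arm or the gripper's body presses on something with over 40 N, if the wrist force passes 120 N, or if a joint passes its speed limit or range.

### The arm

A 6-joint arm with a two-finger parallel gripper is mounted at the origin on the work surface. World frame = base frame: x ahead of the robot, y to its left, z up, the work surface at z = 0. Lengths are in m, angles in rad, forces in N, time in s.
With the tool pointing down it reaches from about 0.25 to 0.8 m from the base axis. Payload 8.5 kg.
Tool frame: the origin (TCP) lies midway between the tips of the shut fingers; the grasp point (between the pads) lies 19 mm behind it (tcp_to_grasp is the distance from the TCP to the grasp point, in m); y points along the fingers, z is the direction in which the jaws open and shut, and the axes are right-handed (so a half turn about y gives the same grasp; the last joint's range is limited). The gripper opens to 85 mm and grips with 20 to 120 N. Pads are 22 mm wide; open, the fingers measure 114 mm over their backs; the gripper's body (76 mm by 85 mm) begins 54 mm behind the grasp point. The pads swing forward as they close: fully open they stand 13 mm farther back than shut.
Start: joints at [1.134, 0.238, -0.013, 1.319, 0, 1.571], TCP at [0.222, 0.476, 0.209] pointing down, gripper open.
Joint ranges: [-2.66, 2.66], [-1.03, 1.9], [-1.14, 1.46], [-1.82, 2.27], [-1.45, 1.34], [-3.14, 3.14]. Speed limits (rad/s): [2.22, 2.22, 2.79, 3.14, 3.14, 3.14].

### API

Orientations are given as a rotation vector (axis times angle).
In Python, from rig import * gives the robot as it stands.
- The arm moves only by the shell command python3 -m pendant 'ROWS' [FORCE]. ROWS is JSON, a list of rows, each an object of numbers: "fingers": the opening, from 0 (shut) to 1 (fully open); "x", "y", "z": the shift along the world's x, y, z in m; "wx", "wy", "wz": the turn, a rotation vector about the world's x, y, z in degrees. In form: [{"fingers": .., "x": .., "y": .., "z": .., "wx": .., "wy": .., "wz": ..}, ...]. A call has 1 to 5 rows; each row shifts and turns the commanded pose from where the row before left it; what a row does not reach is not made up. A row lasts 1/8 s, in which the tool goes at most 62.5 mm and 10.7 degrees, less where a joint would pass 70% of its speed; a pose out of reach is approached as far as the arm can. A call with a gripper value outside its range is refused whole. The fingers move at their own pace and stop on an object; FORCE is the grip in N (left out, the last holds). Time passes only in rows, so rows that do not move let the fingers close. It gives the time, the measured TCP pose, the force and the opening at its end, in the units of the state.
- get_obs(): the state, without advancing time (a new reading comes with each control period).
- camera(name): name is "scene" or "top"; returns the picture (480x640x3 uint8, red, green, blue); there is no depth.
- camera_model(name): a dict with "vertical_fov" (degrees; the focal length in pixels is half the picture's height over the tangent of half this angle, whatever the lens; pixels are square), "cx", "cy" (the principal point, pixels), "R" (3x3) and "t" (3): a world point X has camera coordinates R X + t. Camera axes: x right, y down, z forward; pixel columns grow to the right and rows downward; lengths in m; the calibration is good to about 2 mm. A picture is of the moment at which its call begins. camera_model takes no time and is no camera call.
- job_done(): hands the job in, once; it reports no verdict.
Trained networks look in the newest picture that a camera, given by its name, has taken for a name from the list of things; names that differ only in an ending like _2 or _b are one class to them, and where a whole thing is asked for, a point or a joint stands for the part that bears it (a point fixed in the world has none). Each returns a list of dicts, best first, with "conf" (0 to 1); they miss things now and then, are a little off and sometimes report something else, mostly with a low value. They report only what shows in the picture. A call takes as long as a camera call. They do not tell look-alikes from the thing itself.
- search_frame(camera, thing): "xy" ([column, row] in pixels, amid what is visible of it).
- cut_out(camera, thing): "region" (480x640 bool, what is visible of it) and "xy" ([column, row] in pixels, amid what is visible of it).
The state is a dict: "time_s": time; "qpos": joint angles; "dq": joint speeds; "joint_torque": joint torques, N m; "position": TCP position; "tcp_rot": TCP orientation; "wrist_force": force on the tool from outside, world axes, zero at the start; "torque": the same for the moment, N m; "opening": opening from 0.0 (shut) to 1.0 (fully open).
Only numpy, scipy, OpenCV 4.12 (cv2) and the standard library are available. Lean on these libraries where they do the work, as an engineer would, in place of code of your own. Each camera call takes 0.05 s, during which the arm holds its last target.

## Working session

There is one attempt and no reset: what is moved stays moved. The work goes in short steps, Python scripts to look and compute and a shell command to move; the robot and the scene stay as the last step left them, time stands still between calls to the robot, and variables do not carry over. Pictures are saved under pics/ and viewed, and the job is handed in when it is done.

```bash
ls -la; mkdir -p pics; python3 - <<'E'
from rig import *
import cv2
o=get_obs();print(o)
for n in("scene","top"):
    im=camera(n);cv2.imwrite(f"pics/{n}0.png",im[:,:,::-1]);print(n,camera_model(n))
E
```

```text
total 12
drwxr-xr-x  3 agent agent 4096 Dec  6 14:10 .
drwxr-xr-x 23 root  root  4096 Dec  6 14:10 ..
drwxr-xr-x  2 agent agent 4096 Dec  6 14:10 pics
{'time_s': 0.0, 'qpos': array([ 1.13399313e+00,  2.38800980e-01, -1.42269729e-02,  1.31916992e+00,
        2.23799285e-06,  1.57082745e+00]), 'dq': array([-0.00070966,  0.00063186, -0.00032941,  0.0016989 , -0.00122657,
        0.0002799 ]), 'joint_torque': array([ 1.20663073e-03, -5.38775074e+01,  3.46437192e+01,  1.83544646e-02,
        5.09906911e-06,  2.12157545e-05]), 'position': array([0.22192057, 0.47532744, 0.20807765]), 'tcp_rot': array([-1.54488276,  0.3429009 , -0.34241726]), 'wrist_force': array([ 0.48737918,  0.12958444, -0.15397678]), 'torque': array([ 0.05110299, -0.01391852, -0.05655714]), 'opening': 0.9995343643016483}
scene {'vertical_fov': 55.814446569090855, 'cx': 320.0210171958261, 'cy': 238.86326959348068, 'R': array([[ 0.35688955,  0.93414228,  0.00283807],
       [ 0.7267632 , -0.27574893, -0.62910872],
       [-0.58689446,  0.22658494, -0.77731214]]), 't': array([-0.20916162, -0.33378397,  1.51598012])}
top {'vertical_fov': 53.435679975950436, 'cx': 317.5428280355487, 'cy': 246.90036058015127, 'R': array([[ 0.01472279, -0.99987629, -0.00553566],
       [-0.98290296, -0.01345621, -0.18363199],
       [ 0.18353479,  0.00814459, -0.98297947]]), 't': array([0.00658795, 0.60892467, 1.32777968])}
```

View pics/scene0.png

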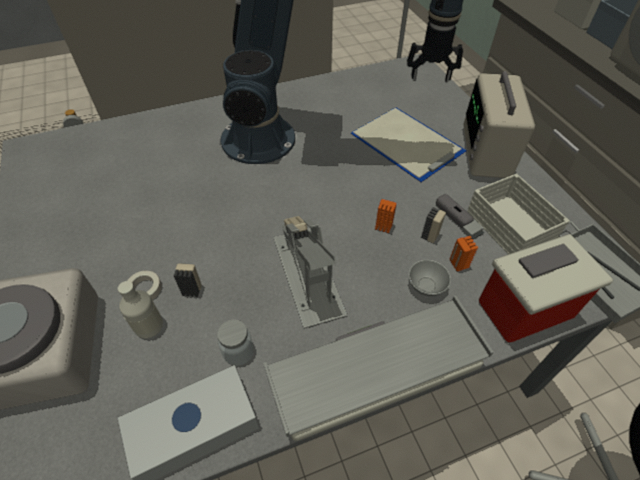

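View pics/top0.png

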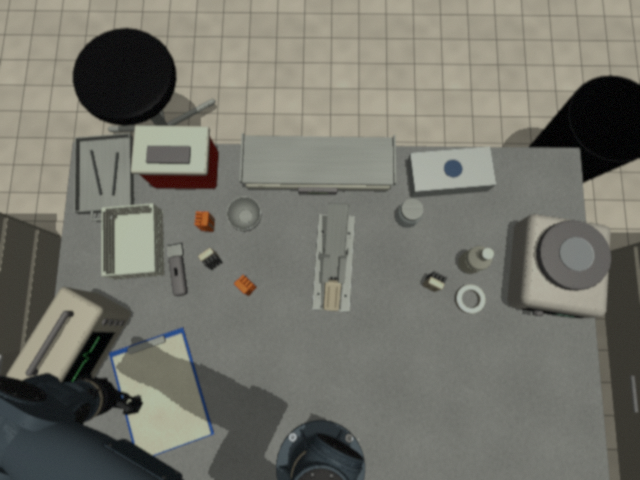

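```bash
cat > h.py <<'E'
from rig import *
import cv2,numpy as np
from scipy.spatial.transform import Rotation as Ro
def cam(n):
    m=camera_model(n);f=240/np.tan(np.radians(m["vertical_fov"]/2));return m,f
def proj(n,X):
    m,f=cam(n);c=np.atleast_2d(X)@np.array(m["R"]).T+m["t"]
    return np.c_[m["cx"]+f*c[:,0]/c[:,2],m["cy"]+f*c[:,1]/c[:,2]]
def back(n,uv,z):
    m,f=cam(n);R=np.array(m["R"]);uv=np.atleast_2d(uv)
    d=np.c_[(uv[:,0]-m["cx"])/f,(uv[:,1]-m["cy"])/f,np.ones(len(uv))]@R
    c=-R.T@m["t"];return c+d*((z-c[2])/d[:,2])[:,None]
def shot(n,name,box=None,s=1,draw=[]):
    im=camera(n)[:,:,::-1].copy()
    x0,y0=0,0
    if box: x0,y0,x1,y1=box;im=im[y0:y1,x0:x1]
    im=cv2.resize(im,None,fx=s,fy=s,interpolation=cv2.INTER_CUBIC)
    for P,col in draw:
        q=((proj(n,P)-[x0,y0]+.5)*s).astype(int);cv2.polylines(im,[q.reshape(-1,1,2)],False,col,1)
    cv2.imwrite("pics/"+name,im)
E
python3 - <<'E'
from h import *
shot("top","t1.png",(190,190,500,330),2.5)
shot("scene","s1.png",(150,180,500,380),2.2)
for n in("top","scene"):
  for t in("brush_a","chute","dispenser","keeper_mouth"):
    for r in cut_out(n,t):
        reg=r["region"].astype(np.uint8)
        ys,xs=np.nonzero(reg)
        if len(xs): print(n,t,round(r["conf"],2),np.round(r["xy"],1),len(xs),xs.min(),xs.max(),ys.min(),ys.max(),back(n,r["xy"],.045)[0].round(3), cv2.minAreaRect(np.c_[xs,ys].astype(np.float32)))
E
```

```text
top brush_a 0.84 [246.4 283.7] 203 236 254 276 294 [0.5   0.219 0.045] ((245.25003051757812, 285.2500305175781), (17.677669525146484, 11.31370735168457), 45.0)
top brush_a 0.76 [434.8 280. ] 362 422 446 272 291 [ 0.518 -0.324  0.045] ((433.71234130859375, 281.2671203613281), (21.418529510498047, 18.96066665649414), 20.556045532226562)
top brush_a 0.76 [202.7 218.6] 368 194 215 211 231 [0.692 0.357 0.045] ((204.5615692138672, 220.50772094726562), (21.085905075073242, 19.721521377563477), 7.125016689300537)
top chute 0.71 [334.7 245.8] 1706 322 348 202 306 [ 0.615 -0.035  0.045] ((335.3575439453125, 254.34657287597656), (25.167930603027344, 104.22483825683594), 2.12109637260437)
top dispenser 0.97 [336.3 251.6] 3274 312 354 202 310 [ 0.598 -0.04   0.045] ((333.86285400390625, 256.0575256347656), (37.25063705444336, 107.49470520019531), 3.814074993133545)
top keeper_mouth 0.62 [336.7 240.6] 1706 322 348 202 292 [ 0.63  -0.041  0.045] ((335.1363220214844, 247.31985473632812), (24.20562744140625, 90.19741821289062), 2.12109637260437)
scene brush_a 0.94 [461.8 252.9] 652 450 477 236 270 [0
[... 619 characters left out ...]
rush_a 0.56 [383.3 214.4] 560 376 396 199 232 [0.49  0.222 0.045] ((385.3843994140625, 215.25143432617188), (18.779062271118164, 32.616268157958984), 8.746162414550781)
scene chute 0.62 [311.5 246.8] 1348 283 336 219 269 [ 0.526 -0.001  0.045] ((308.8999938964844, 243.80001831054688), (57.6905517578125, 34.882659912109375), 63.43495178222656)
scene dispenser 0.75 [310.8 275.5] 4638 274 346 220 328 [ 0.61  -0.033  0.045] ((312.4747619628906, 271.364013671875), (105.90711975097656, 53.64815139770508), 71.896240234375)
scene keeper_mouth 0.87 [312.8 246.6] 1324 283 336 220 269 [0.527 0.003 0.045] ((309.56884765625, 243.69522094726562), (58.0517463684082, 34.157344818115234), 61.821407318115234)
```

View pics/t1.png

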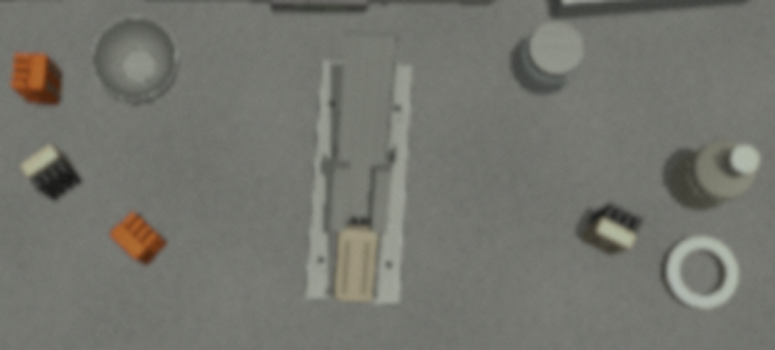

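View pics/s1.png

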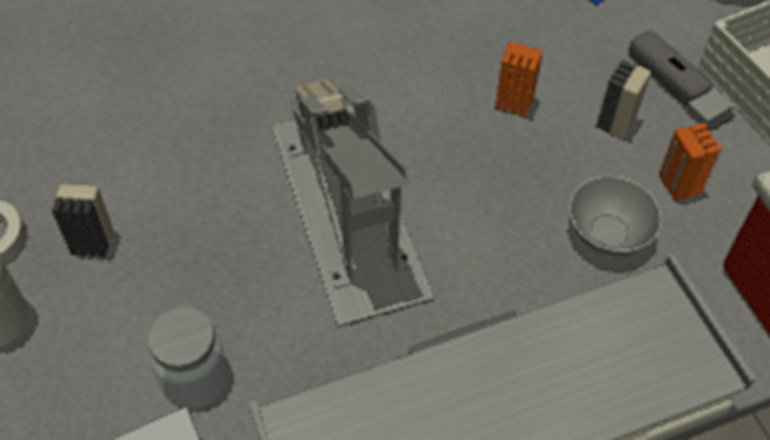

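```bash
python3 - <<'E'
from h import *
c=lambda L:np.array(L)/2.5+190-.3
s=lambda L:np.array(L)/2.2+[150,180]
print("plate",back("top",c([[306,299],[399,302],[411,66],[323,61]]),0.004).round(4))
print("plateS",back("scene",s([[338,323],[433,296],[276,126]]),0.004).round(4))
print("a",back("top",c([[599,217],[636,236],[628,249],[593,234],[641,213],[591,205]]),.09).round(4))
print("aS",back("scene",s([[57,186],[98,186],[102,203],[54,200]]),.09).round(4))
print("b",back("top",c([[22,166],[50,145],[59,156],[30,176],[80,180],[56,198]]),.09).round(4))
print("bS",back("scene",s([[633,65],[649,69],[635,84],[621,78],[620,60],[606,72]]),.09).round(4))
E
```

```text
plate [[ 0.4315  0.0289  0.004 ]
 [ 0.4296 -0.0805  0.004 ]
 [ 0.7156 -0.0944  0.004 ]
 [ 0.7205  0.013   0.004 ]]
plateS [[ 0.7148 -0.0907  0.004 ]
 [ 0.7208  0.0177  0.004 ]
 [ 0.4297 -0.0713  0.004 ]]
a [[ 0.5226 -0.2986  0.09  ]
 [ 0.5019 -0.3392  0.09  ]
 [ 0.4873 -0.3298  0.09  ]
 [ 0.5034 -0.2914  0.09  ]
 [ 0.5278 -0.3457  0.09  ]
 [ 0.536  -0.2901  0.09  ]]
aS [[ 0.495  -0.3332  0.09  ]
 [ 0.5107 -0.2917  0.09  ]
 [ 0.5345 -0.292   0.09  ]
 [ 0.5124 -0.3393  0.09  ]]
b [[0.5715 0.3509 0.09  ]
 [0.596  0.3205 0.09  ]
 [0.5835 0.3096 0.09  ]
 [0.5602 0.3411 0.09  ]
 [0.5564 0.2844 0.09  ]
 [0.5355 0.3104 0.09  ]]
bS [[0.5605 0.3417 0.09  ]
 [0.5729 0.3562 0.09  ]
 [0.588  0.3284 0.09  ]
 [0.5738 0.3177 0.09  ]
 [0.5478 0.3312 0.09  ]
 [0.559  0.3058 0.09  ]]
```

```bash
cat >> h.py <<'E'
def brushbox(x,y,th,z0=0.):
    # standing brush: centre of section x,y; th angle of back normal
    n=np.array([np.cos(th),np.sin(th),0]);w=np.array([-n[1],n[0],0]);c=np.array([x,y,z0])
    L=[]
    for d0,d1,h in((-.019,-.001,.021),(-.001,.019,.022)):
        q=[c+n*a+w*b for a,b in((d0,-h),(d1,-h),(d1,h),(d0,h),(d0,-h))]
        L+=[(np.array(q)+[0,0,.09],(0,0,255)),(np.array(q),(0,255,0))]
        L+=[(np.array([p,p+[0,0,.09]]),(255,200,0)) for p in q[:4]]
    return L
def chuteR(yaw):
    a=np.radians(35);ex=np.array([np.cos(yaw)*np.cos(a),np.sin(yaw)*np.cos(a),np.sin(a)])
    ey=np.array([-np.sin(yaw),np.cos(yaw),0]);return np.c_[ex,ey,np.cross(ex,ey)]
def chutebox(x,y,yaw):
    R=chuteR(yaw);o=np.array([x,y,.034]);T=lambda P:np.array(P)@R.T+o
    L=[]
    L.append((T([(0,-.025,0),(.305,-.025,0),(.305,.025,0),(0,.025,0),(0,-.025,0)]),(0,255,0)))
    L.append((T([(0,-.028,.01),(.305,-.028,.01),(.305,.028,.01),(0,.028,.01)]),(255,255,0)))
    L.append((T([(0,-.022,.038),(.09,-.022,.038),(.09,.022,.038),(0,.022,.038),(0,-.022,.038)]),(0,0,255)))
    for sx in(-1,1):L.append((T([(.095,sx*.014,.046),(.17,sx*.014,.046),(.17,sx*.026,.046),(.184,sx*.035,.052),(.184,sx*.035,0)]),(255,0,255)))
    return L
def two(name,L,b1,b2,s=4):
    for n,b in(("top",b1),("scene",b2)):shot(n,f"{n}_{name}.png",b,s,L)
E
python3 - <<'E'
from h import *
L=chutebox(.449,-.0267,np.radians(-2.7))
two("ch",L,(270,190,400,320),(260,200,370,340),4)
La=brushbox(.512,-.320,np.radians(153));Lb=brushbox(.567,.321,np.radians(39))
two("a",La,(400,250,460,310),(160,250,220,310),6)
two("b",Lb,(180,230,240,290),(405,195,465,255),6)
A=np.hstack([np.vstack([cv2.imread(f"pics/{n}_{k}.png") for n in("top","scene")]) for k in "ab"])
cv2.imwrite("pics/ab.png",cv2.resize(A,(600,600)))
c1=cv2.imread("pics/top_ch.png");c2=cv2.imread("pics/scene_ch.png")
h=min(c1.shape[0],c2.shape[0]);cv2.imwrite("pics/ch.png",cv2.resize(np.hstack([c1[:h],c2[:h]]),(780,int(780*h/(c1.shape[1]+c2.shape[1])))))
E
```

```text
(no output)
```

View pics/ab.png

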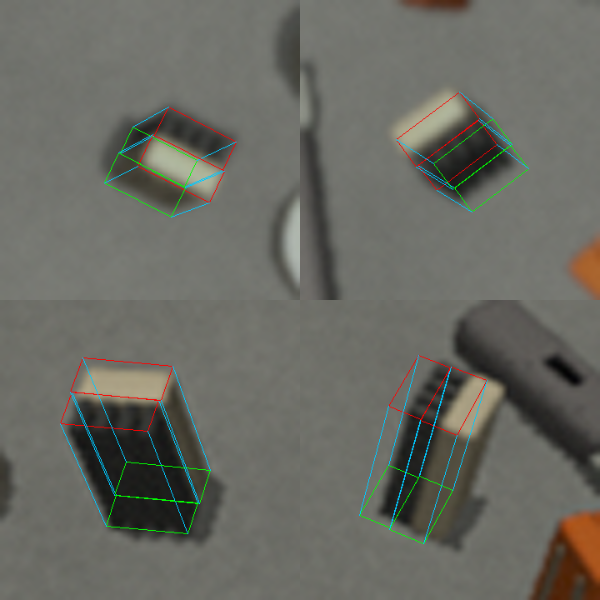

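View pics/ch.png

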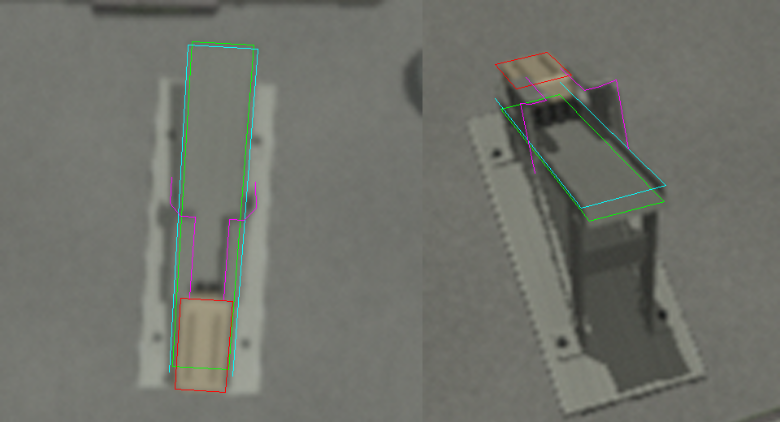

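```bash
python3 - <<'E'
from h import *
shot("top","ct.png",(300,195,370,320),5)
shot("scene","cs.png",(265,205,355,330),5)
A=[cv2.imread("pics/ct.png"),cv2.imread("pics/cs.png")]
h=min(a.shape[0] for a in A);C=np.hstack([a[:h] for a in A]);print(C.shape);cv2.imwrite("pics/ctcs.png",C[:600])
def pt(L,o):return np.array(L)/5.+o-.4
Rr=Ro.from_rotvec(get_obs()["tcp_rot"]).as_matrix();print(Rr.round(2))
E
```

```text
(625, 800, 3)
[[ 0.91 -0.    0.42]
 [-0.42 -0.    0.91]
 [ 0.   -1.   -0.  ]]
```

View pics/ctcs.png

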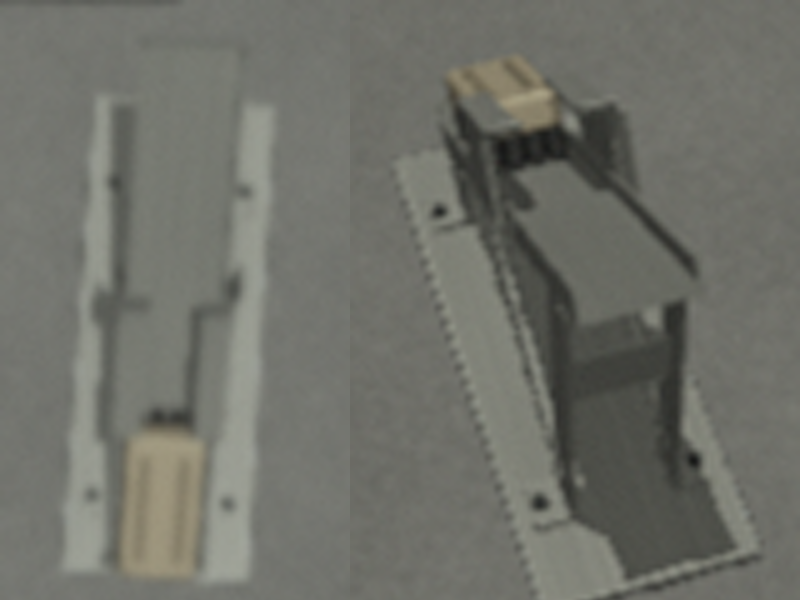

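```bash
cat > fit.py <<'E'
from h import *
from scipy.optimize import least_squares
pt=lambda L,o,s:np.array(L,float)/s+np.array(o)-.5+.5/s
t=lambda L:pt(L,(300,195),5)
s=lambda L:pt(np.array(L)-[350,0],(265,205),5)
obs=[]
# chute pts
bf=[(.09,.022,.038),(.09,-.022,.038),(0,-.022,.038),(0,.022,.038)]
obsT=t([(128,430),(203,436),(197,578),(120,572)])
end=t([(137,38),(241,42)]).mean(0)
obsS=s([(448,75),(520,55)]);  # brush front (0,-.022),(0,.022)
endS=s([(697,270),(575,310)])
plate=np.array([(-.145,.055),(-.145,-.055),(.145,-.055),(.145,.055)])
pT=t([(62,572),(248,580),(275,105),(98,95)]);pS=s([(760,553),(397,160)])
def f(p,full=False):
    x,y,yaw,ox,tx,ty,sx,sy=p
    R=chuteR(yaw);o=np.array([x,y,.034]);T=lambda P:np.array(P)@R.T+o
    c,si=np.cos(yaw),np.sin(yaw);W=lambda q:np.c_[x+c*(q[:,0]+ox)-si*q[:,1],y+si*(q[:,0]+ox)+c*q[:,1],np.full(len(q),.004)]
    D=np.array([tx,ty]);E=np.array([sx,sy])
    a=proj("top",T(bf))+D-obsT
    e=proj("top",T([(.305,0,0.)]))+D-end
    b=proj("top",W(plate))+D-pT
    g=proj("scene",T([(0,-.022,.038),(0,.022,.038)]))+E-obsS
    h=proj("scene",T([(.305,.028,.01),(.305,-.028,.01)]))+E-endS
    k=proj("scene",W(plate[[3,1]]))+E-pS
    if full:
        for q in(a,e,b,g,h,k):print(q.round(1).tolist())
    return np.concatenate([a.ravel(),e.ravel(),b.ravel(),g.ravel(),h.ravel(),k.ravel(),np.array([tx,ty,sx,sy])/1.0])
r=least_squares(f,[.449,-.027,-.047,.125,0,0,0,0],loss="soft_l1");print(r.x.round(4),np.degrees(r.x[2]));f(r.x,True)
t5=lambda L,o:pt(L,o,5)
# brushes: top ivory outer2, inner2, bristle far2 ; scene picks
dat={"a":(t5([(141,161),(213,199),(223,176),(151,137),(235,141),(168,110)],(400,250)),t5([(84,366-300),(172,366-300),(107,230),(188,236)],(160,250))),
"b":(t5([(92,132),(155,90),(169,112),(107,150),(212,148),(165,190)],(180,230)),t5([(175,75),(204,88),(168,138),(140,128)],(405,195)))}
def g(p,k,full=False):
    x,y,th=p[:3];n=np.array([np.cos(th),np.sin(th),0]);w=np.array([-n[1],n[0],0])
    P=lambda a,b,z:np.array([x,y,z])+n*a+w*b
    T,S=dat[k]
    if k=="a":
        mt=[P(.019,-.022,.09),P(.019,.022,.09),P(-.001,.022,.09),P(-.001,-.022,.09),P(-.019,.021,.09),P(-.019,-.021,.09)]
        ms=[P(.019,.022,.09),P(.019,-.022,.09),P(-.019,.021,0),P(-.019,-.021,0)]
    else:
        mt=[P(.019,.022,.09),P(.019,-.022,.09),P(-.001,-.022,.09),P(-.001,.022,.09),P(-.019,-.021,.09),P(-.019,.021,.09)]
        ms=[P(-.001,.022,.09),P(.019,.022,.09),P(.019,-.022,.09),P(-.001,-.022,.09)]
    a=proj("top",mt)+p[3:5]-T;b=proj("scene",ms)+p[5:7]-S
    if full:print(a.round(1).tolist(),b.round(1).tolist())
    return np.r_[a.ravel(),b.ravel(),p[3:]]
for k,i in(("a",[.512,-.32,2.67]),("b",[.567,.322,.68])):
    r=least_squares(g,i+[0]*4,args=(k,),loss="soft_l1");print(k,r.x.round(4),np.degrees(r.x[2]));g(r.x,k,True)
E
python3 fit.py
```

```text
[ 0.4517 -0.0251 -0.0553  0.124   0.3599  0.3151  0.482  -0.0646] -3.168836202198392
[[-0.2, 0.0], [0.8, -0.1], [-0.3, -0.4], [-0.5, -0.3]]
[[1.3, -0.4]]
[[-0.2, -0.1], [-0.1, 0.9], [0.0, 0.3], [-0.5, -0.1]]
[[-0.9, 0.2], [0.6, 0.4]]
[[1.1, -0.9], [-0.4, -2.2]]
[[0.0, 0.5], [-0.9, 0.8]]
a [ 0.5129 -0.3202  2.6942  0.072   0.3643  0.16    0.3735] 154.3678033162073
[[-0.6, 1.2], [-0.5, 0.6], [0.4, -1.2], [0.4, -0.4], [0.3, -0.1], [-0.1, -0.5]] [[-0.4, -0.8], [0.1, 0.4], [-0.1, -0.1], [0.3, -0.0]]
b [0.572  0.3256 0.6378 0.6083 0.8004 0.8857 0.3512] 36.54124671232687
[[-0.2, -0.1], [0.2, -0.6], [1.3, 0.6], [0.7, 2.0], [-4.1, -1.3], [-7.1, -1.0]] [[-1.1, -0.4], [0.2, -0.0], [0.7, 0.6], [-0.9, -0.5]]
```

```bash
python3 -m pendant '[{"x":0.016,"y":-0.058,"z":0.01},{"x":0.016,"y":-0.058},{"x":0.016,"y":-0.058},{"x":0.016,"y":-0.058},{"x":0.016,"y":-0.058}]'; python3 -c "
from rig import *;print(get_obs()['qpos'].round(3))"
```

```text
[ 1.134  0.238 -0.014  1.319 -0.     1.571]validation failed for argument at $[0]...
```

```bash
python3 -m pendant '[{"fingers":1,"x":0.016,"y":-0.058,"z":0.01,"wx":0,"wy":0,"wz":0},{"fingers":1,"x":0.016,"y":-0.058,"z":0,"wx":0,"wy":0,"wz":0},{"fingers":1,"x":0.016,"y":-0.058,"z":0,"wx":0,"wy":0,"wz":0},{"fingers":1,"x":0.016,"y":-0.058,"z":0,"wx":0,"wy":0,"wz":0},{"fingers":1,"x":0.016,"y":-0.058,"z":0,"wx":0,"wy":0,"wz":0}]'; python3 -c "
from rig import *;print(get_obs()['qpos'].round(3))"
```

```text
time_s: 1.62
position: [0.3022, 0.184, 0.2189]
tcp_rot: [-1.543, 0.341, -0.343]
wrist_force: [2.0, 0.1, -0.4]
opening: 0.998
[ 0.547 -0.062 -0.326  1.306 -0.     0.983]
```

```bash
python3 -m pendant '[{"fingers":1,"x":0.016,"y":-0.056,"z":0,"wx":0,"wy":0,"wz":0},{"fingers":1,"x":0.018,"y":-0.056,"z":0,"wx":0,"wy":0,"wz":0},{"fingers":0.9,"x":0.018,"y":-0.056,"z":0,"wx":-4.3,"wy":-9,"wz":0},{"fingers":0.9,"x":0.018,"y":-0.056,"z":0,"wx":-4.3,"wy":-9,"wz":0},{"fingers":0.9,"x":0.018,"y":-0.056,"z":0,"wx":-4.3,"wy":-9,"wz":0}]';python3 -m pendant '[{"fingers":0.9,"x":0.012,"y":-0.056,"z":0,"wx":-4.3,"wy":-9,"wz":0},{"fingers":0.9,"x":0.012,"y":-0.056,"z":0,"wx":-4.3,"wy":-9,"wz":0},{"fingers":0.9,"x":0.012,"y":-0.056,"z":0,"wx":-4.3,"wy":-9,"wz":0},{"fingers":0.9,"x":0.01,"y":-0.02,"z":0,"wx":-4.3,"wy":-9,"wz":0},{"fingers":0.9,"x":0,"y":0,"z":0,"wx":0,"wy":0,"wz":0}]'; cat >> h.py <<'E'
def st():
    o=get_obs();R=Ro.from_rotvec(o["tcp_rot"]).as_matrix()
    print("t",round(o["time_s"],2),"p",o["position"].round(4),"q",o["qpos"].round(2),"F",o["wrist_force"].round(1),"op",round(o["opening"],3))
    print("y",R[:,1].round(3),"z",R[:,2].round(3));return o,R
E
python3 -c "
from h import *;st()"
```

```text
time_s: 2.25
position: [0.3908, -0.0961, 0.2198]
tcp_rot: [-1.626, -0.074, -0.753]
wrist_force: [1.2, -0.3, -1.0]
opening: 0.901
time_s: 2.88
position: [0.4448, -0.2632, 0.2472]
tcp_rot: [-1.606, -0.539, -1.176]
wrist_force: [0.6, 1.8, -1.4]
opening: 0.897
t 2.88 p [ 0.4448 -0.2632  0.2472] q [-0.66 -0.33 -1.14 -0.31  0.2  -0.1 ] F [ 0.6  1.8 -1.4] op 0.897
y [ 0.802 -0.372 -0.467] z [0.424 0.906 0.007]
```

```bash
python3 -m pendant '[{"fingers":0.9,"x":0,"y":-0.01,"z":-0.05,"wx":0,"wy":0,"wz":0},{"fingers":0.9,"x":-0.01,"y":-0.01,"z":-0.05,"wx":0,"wy":0,"wz":0},{"fingers":0.9,"x":0,"y":0,"z":-0.03,"wx":0,"wy":0,"wz":0}]'; python3 -c "
from h import *;st()"
```

```text
time_s: 3.25
position: [0.455, -0.3083, 0.1712]
tcp_rot: [-1.596, -0.468, -1.097]
wrist_force: [-0.7, -0.1, 0.3]
opening: 0.9
t 3.25 p [ 0.455  -0.3083  0.1712] q [-0.78 -0.08 -1.14 -0.45  0.31 -0.19] F [-0.7 -0.1  0.3] op 0.9
y [ 0.768 -0.331 -0.548] z [0.407 0.913 0.018]
```

```bash
cat >> h.py <<'E'
def Rt(az,P,flip=1):
    az,P=np.radians([az,P]);y=np.array([np.cos(P)*np.cos(az),np.cos(P)*np.sin(az),-np.sin(P)])
    z=flip*np.array([-np.sin(az),np.cos(az),0]);return np.c_[np.cross(y,z),y,z]
def goal(p,az,P,flip=1):
    o,R=st();T=Rt(az,P,flip);w=Ro.from_matrix(T@R.T).as_rotvec(degrees=True)
    d=np.array(p)-o["position"];w_=T[:,1]*.442;wr=np.array(p)-w_
    print("shift",d.round(4),"turn",w.round(1),np.linalg.norm(w).round(1),"| wrist r,z",np.hypot(*wr[:2]).round(3),wr[2].round(3),"dist",np.hypot(np.hypot(*wr[:2]),wr[2]-.197).round(3))
E
python3 -c "
from h import *;goal([.468,-.2985,.092],-25.6,40)"
```

```text
t 3.25 p [ 0.455  -0.3083  0.1712] q [-0.78 -0.08 -1.14 -0.45  0.31 -0.19] F [-0.7 -0.1  0.3] op 0.9
y [ 0.768 -0.331 -0.548] z [0.407 0.913 0.018]
shift [ 0.013   0.0098 -0.0792] turn [ 1.9  6.6 -1.5] 7.0 | wrist r,z 0.223 0.376 dist 0.286
```

```bash
python3 -m pendant '[{"fingers":0.9,"x":0.004,"y":0.005,"z":0,"wx":1.9,"wy":6.6,"wz":-1.5},{"fingers":0.9,"x":0.005,"y":0.005,"z":-0.04,"wx":0,"wy":0,"wz":0},{"fingers":0.9,"x":0.004,"y":0,"z":-0.04,"wx":0,"wy":0,"wz":0},{"fingers":0.9,"x":0,"y":0,"z":0,"wx":0,"wy":0,"wz":0}]'; python3 -c "
from h import *;goal([.468,-.2985,.092],-25.6,40)"
```

```text
time_s: 3.75
position: [0.4722, -0.301, 0.0948]
tcp_rot: [-1.626, -0.35, -1.015]
wrist_force: [-1.1, 1.2, -0.4]
opening: 0.897
t 3.75 p [ 0.4722 -0.301   0.0948] q [-0.67  0.09 -1.14 -0.52  0.17 -0.15] F [-1.1  1.2 -0.4] op 0.897
y [ 0.689 -0.325 -0.648] z [0.428 0.904 0.003]
shift [-0.0042  0.0025 -0.0028] turn [-0.3 -0.3 -0.3] 0.5 | wrist r,z 0.223 0.376 dist 0.286
```

```bash
python3 -m pendant '[{"fingers":0.9,"x":0.015,"y":-0.007,"z":-0.016,"wx":0,"wy":0,"wz":0},{"fingers":0.9,"x":0.015,"y":-0.007,"z":-0.016,"wx":0,"wy":0,"wz":0}]'; python3 -c "
from h import *;goal([.513,-.320,.050],-25.6,40)
shot('top','ta.png',(390,240,470,310),5);shot('scene','sa.png',(150,240,230,310),5)
cv2.imwrite('pics/a2.png',np.hstack([cv2.imread('pics/ta.png'),cv2.imread('pics/sa.png')]))"
```

```text
time_s: 4.0
position: [0.5023, -0.3157, 0.0665]
tcp_rot: [-1.627, -0.355, -1.02]
wrist_force: [0.2, 0.1, -0.5]
opening: 0.898
t 4.0 p [ 0.5023 -0.3157  0.0665] q [-0.65  0.24 -1.13 -0.66  0.16 -0.13] F [ 0.2  0.1 -0.5] op 0.898
y [ 0.692 -0.328 -0.643] z [0.429 0.903 0.001]
shift [ 0.0107 -0.0043 -0.0165] turn [-0.1  0.  -0.2] 0.2 | wrist r,z 0.271 0.334 dist 0.303
```

View pics/a2.png

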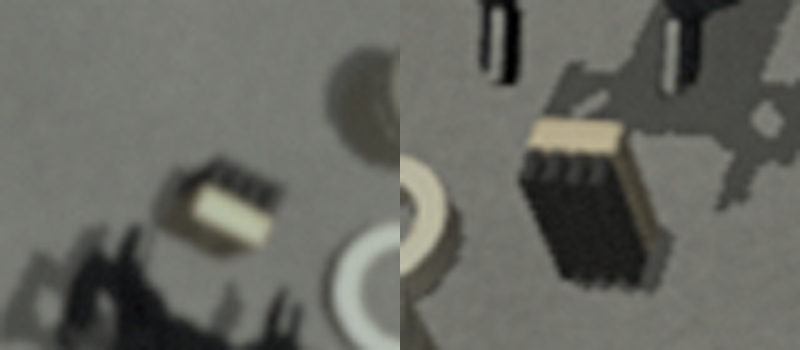

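```bash
python3 -m pendant '[{"fingers":0.9,"x":0.011,"y":-0.0045,"z":-0.016,"wx":0,"wy":0,"wz":0},{"fingers":0.3,"x":0,"y":0,"z":0,"wx":0,"wy":0,"wz":0},{"fingers":0.3,"x":0,"y":0,"z":0,"wx":0,"wy":0,"wz":0},{"fingers":0.3,"x":0,"y":0,"z":0,"wx":0,"wy":0,"wz":0},{"fingers":0.3,"x":0,"y":0,"z":0,"wx":0,"wy":0,"wz":0}]' 40; python3 -c "
from h import *;goal([.513,-.320,.050],-25.6,40)
shot('top','ta.png',(390,240,470,310),5);shot('scene','sa.png',(150,240,230,310),5)
cv2.imwrite('pics/a3.png',np.hstack([cv2.imread('pics/ta.png'),cv2.imread('pics/sa.png')]))"
```

```text
time_s: 4.72
position: [0.5139, -0.3208, 0.0515]
tcp_rot: [-1.627, -0.357, -1.022]
wrist_force: [-2.4, 3.3, 7.5]
opening: 0.47
t 4.72 p [ 0.5139 -0.3208  0.0515] q [-0.64  0.3  -1.13 -0.73  0.15 -0.13] F [-2.4  3.3  7.5] op 0.47
y [ 0.694 -0.328 -0.641] z [0.429 0.903 0.001]
shift [-0.0009  0.0008 -0.0015] turn [-0.   0.2 -0.2] 0.3 | wrist r,z 0.271 0.334 dist 0.303
```

View pics/a3.png

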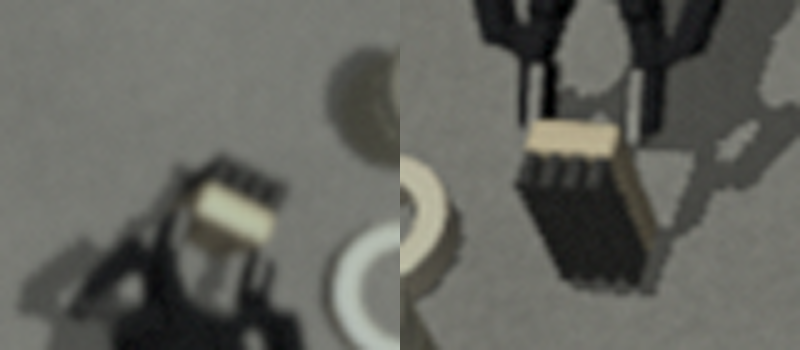

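```bash
python3 -m pendant '[{"fingers":0.3,"x":0,"y":0,"z":0,"wx":0,"wy":0,"wz":0},{"fingers":0.3,"x":0,"y":0,"z":0.012,"wx":0,"wy":0,"wz":0},{"fingers":0.3,"x":0,"y":0,"z":0.012,"wx":0,"wy":0,"wz":0},{"fingers":0.3,"x":0,"y":0,"z":0,"wx":0,"wy":0,"wz":0}]'; python3 -c "
from h import *;st()
shot('top','ta.png',(390,240,470,310),5);shot('scene','sa.png',(150,240,230,310),5)
cv2.imwrite('pics/a4.png',np.hstack([cv2.imread('pics/ta.png'),cv2.imread('pics/sa.png')]))"
```

```text
time_s: 5.32
position: [0.5137, -0.3209, 0.0753]
tcp_rot: [-1.628, -0.356, -1.021]
wrist_force: [0.5, -1.2, -1.1]
opening: 0.477
t 5.33 p [ 0.5137 -0.3209  0.0753] q [-0.64  0.22 -1.09 -0.61  0.15 -0.13] F [ 0.5 -1.2 -1.1] op 0.477
y [ 0.693 -0.329 -0.641] z [0.429 0.903 0.001]
```

View pics/a4.png

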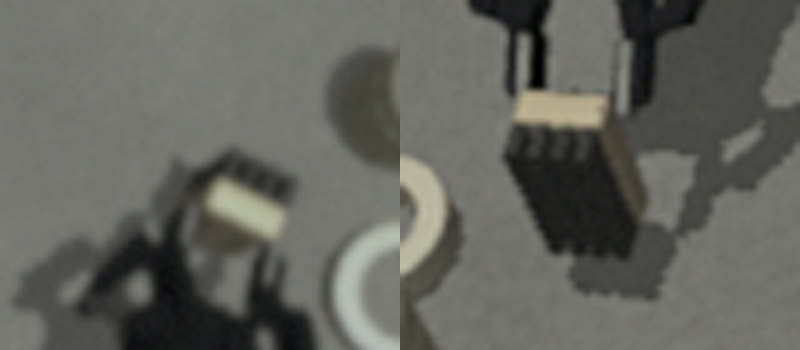

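```bash
cat >> h.py <<'E'
CO=np.array([.4517,-.0251,.034]);CY=np.radians(-3.17)
def cp(x,y,z):return chuteR(CY)@np.array([x,y,z])+CO
E
python3 -c "
from h import *
p=cp(.2465,0,.0178+.10);print(p, cp(.2465,0,.018));goal(p,-3.2,95)"
```

```text
[ 0.58584809 -0.03252959  0.2718827 ] [ 0.64300343 -0.03569505  0.19013133]
t 5.42 p [ 0.5134 -0.3206  0.074 ] q [-0.64  0.22 -1.09 -0.61  0.15 -0.13] F [-0.2 -0.2 -0.5] op 0.471
y [ 0.692 -0.328 -0.643] z [0.429 0.903 0.001]
shift [0.0725 0.288  0.1979] turn [13.6 53.6 20.5] 59.0 | wrist r,z 0.625 0.712 dist 0.81
```

```bash
python3 -m pendant '[{"fingers":0.3,"x":0,"y":0,"z":0.06,"wx":0,"wy":0,"wz":0},{"fingers":0.3,"x":0,"y":0,"z":0.06,"wx":0,"wy":0,"wz":0},{"fingers":0.3,"x":0.01,"y":0.03,"z":0.05,"wx":2.3,"wy":8.9,"wz":3.4},{"fingers":0.3,"x":0.02,"y":0.04,"z":0.02,"wx":2.3,"wy":8.9,"wz":3.4},{"fingers":0.3,"x":0.02,"y":0.05,"z":0,"wx":2.3,"wy":8.9,"wz":3.4}]';python3 -m pendant '[{"fingers":0.3,"x":0.02,"y":0.055,"z":0,"wx":2.3,"wy":8.9,"wz":3.4},{"fingers":0.3,"x":0.02,"y":0.055,"z":0,"wx":2.3,"wy":8.9,"wz":3.4},{"fingers":0.3,"x":0.02,"y":0.055,"z":0,"wx":2.1,"wy":8.9,"wz":3.4},{"fingers":0.3,"x":0,"y":0,"z":0,"wx":0,"wy":0,"wz":0},{"fingers":0.3,"x":0,"y":0,"z":0,"wx":0,"wy":0,"wz":0}]'; python3 -c "
from h import *
goal(cp(.2465,0,.018+.03),-3.2,95)"
```

```text
time_s: 6.05
position: [0.5616, -0.2246, 0.2366]
tcp_rot: [-1.638, -0.16, -0.604]
wrist_force: [1.0, -0.9, -1.4]
opening: 0.478
time_s: 6.68
position: [0.6219, -0.0593, 0.2322]
tcp_rot: [-1.586, 0.071, -0.084]
wrist_force: [-0.1, -0.1, -0.3]
opening: 0.47
t 6.67 p [ 0.6219 -0.0593  0.2322] q [-0.09  0.4   0.28  1.44 -0.02  0.01] F [-0.1 -0.1 -0.3] op 0.47
y [ 0.007 -0.017 -1.   ] z [ 0.099  0.995 -0.016]
shift [ 0.004   0.0245 -0.0175] turn [1.3 5.4 2.4] 6.1 | wrist r,z 0.665 0.655 dist 0.808
```

```bash
python3 -m pendant '[{"fingers":0.3,"x":0.004,"y":0.025,"z":0.005,"wx":1.3,"wy":5.4,"wz":2.4},{"fingers":0.3,"x":0,"y":0,"z":0,"wx":0,"wy":0,"wz":0},{"fingers":0.3,"x":0,"y":0,"z":0,"wx":0,"wy":0,"wz":0}]'; python3 -c "
from h import *
goal(cp(.2465,0,.018+.03),-3.2,95)
shot('top','ta.png',(285,180,385,320),4);shot('scene','sa.png',(260,180,360,320),4)
cv2.imwrite('pics/a5.png',np.hstack([cv2.imread('pics/ta.png'),cv2.imread('pics/sa.png')]))"
```

```text
time_s: 7.05
position: [0.625, -0.0356, 0.2406]
tcp_rot: [-1.568, 0.11, 0.017]
wrist_force: [-0.8, 0.2, -0.1]
opening: 0.475
t 7.05 p [ 0.625  -0.0356  0.2406] q [-0.06  0.49  0.44  1.6  -0.    0.  ] F [-0.8  0.2 -0.1] op 0.475
y [-0.081  0.004 -0.997] z [ 0.059  0.998 -0.001]
shift [ 0.0008  0.0009 -0.0259] turn [0.1 0.4 0.2] 0.4 | wrist r,z 0.665 0.655 dist 0.808
```

View pics/a5.png

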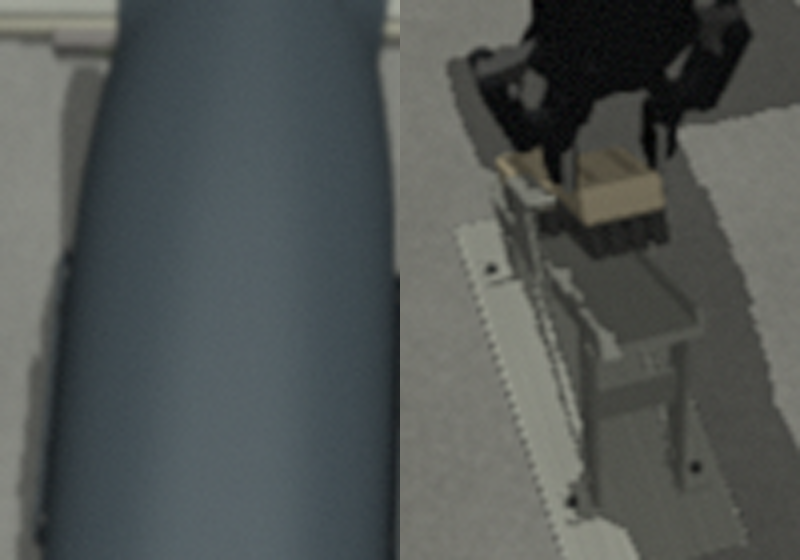

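```bash
cat >> h.py <<'E'
def held(off=(.0065,0,.0178),Pg=40,o=None):
    o=o or get_obs();R=Ro.from_rotvec(o["tcp_rot"]).as_matrix()
    a=np.radians(Pg);y,z=R[:,1],R[:,2];x=np.cross(y,z)  # tool x
    # brush -z = cosPg*y + sinPg*(perp), tool y = -bz*cos - bx*sin
    # perp: tool x = y cross z
    by=z; up=x
    bz=-np.cos(a)*y+np.sin(a)*up; bx=np.cross(by,bz)
    B=np.c_[bx,by,bz];return B,o["position"]-B@np.array(off)
def bbox(B,O):
    L=[]
    for z0,z1,h,c in((0,.018,.021,(0,255,0)),(.018,.038,.022,(0,0,255))):
        for z in(z0,z1):L.append((np.array([(-.045,-h,z),(.045,-h,z),(.045,h,z),(-.045,h,z),(-.045,-h,z)])@B.T+O,c))
    return L
E
python3 -c "
from h import *
B,O=held();print(B.round(2),chuteR(CY).round(2));print('in chute',chuteR(CY).T@(O-CO))
L=chutebox(CO[0],CO[1],CY)[:2]
shot('scene','a6.png',(260,180,360,320),5.5 and 4,bbox(B,O)+L)"
```

```text
[[ 0.71  0.06  0.7 ]
 [-0.04  1.   -0.04]
 [-0.7  -0.    0.71]] [[ 0.82  0.06 -0.57]
 [-0.05  1.    0.03]
 [ 0.57  0.    0.82]]
in chute [ 0.24208481 -0.0007322   0.07316177]
```

View pics/a6.png

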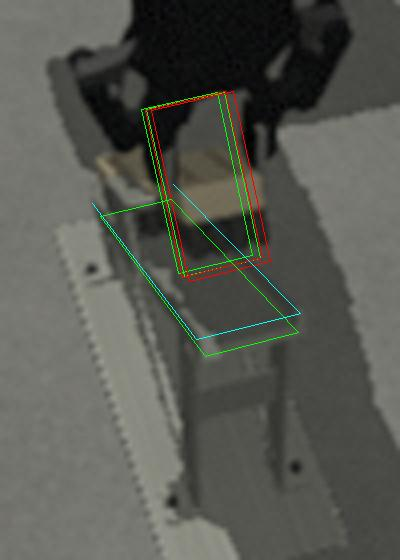

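```bash
sed -i 's/bz=-np.cos(a)\*y+np.sin(a)\*up/bz=-np.cos(a)*y-np.sin(a)*up/' h.py
python3 -c "
from h import *
B,O=held();print(B.round(2));print('in chute',chuteR(CY).T@(O-CO))
L=chutebox(CO[0],CO[1],CY)[:2]
shot('scene','a6.png',(270,190,350,290),6,bbox(B,O)+L);shot('scene','a6c.png',(270,190,350,290),6)
cv2.imwrite('pics/a7.png',cv2.resize(np.hstack([cv2.imread('pics/a6.png'),cv2.imread('pics/a6c.png')]),(800,500)))"
```

```text
[[ 0.81  0.06 -0.58]
 [-0.05  1.    0.03]
 [ 0.58 -0.    0.82]]
in chute [ 0.25439183 -0.00068552  0.05204927]
```

View pics/a7.png

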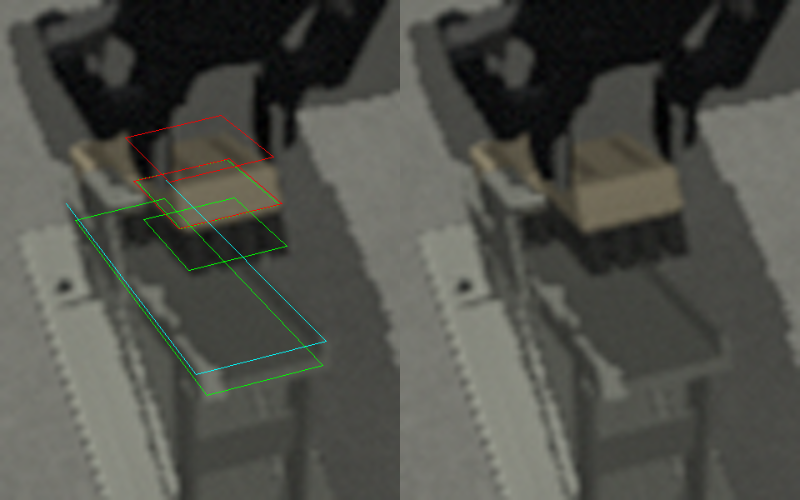

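```bash
python3 -c "
from h import *
goal(cp(.2565,0.000,.018+.004),-3.2,95)"
```

```text
t 7.3 p [ 0.6252 -0.035   0.2405] q [-0.06  0.49  0.44  1.61 -0.    0.  ] F [ 0.  -0.9 -0.9] op 0.475
y [-0.082  0.004 -0.997] z [ 0.058  0.998 -0.001]
shift [ 0.0237 -0.001  -0.0414] turn [0.  0.3 0.1] 0.3 | wrist r,z 0.688 0.639 dist 0.818
```

```bash
python3 -m pendant '[{"fingers":0.3,"x":0.012,"y":0,"z":-0.018,"wx":0,"wy":0.3,"wz":0},{"fingers":0.3,"x":0.012,"y":-0.001,"z":-0.014,"wx":0,"wy":0,"wz":0},{"fingers":0.3,"x":0,"y":0,"z":-0.009,"wx":0,"wy":0,"wz":0},{"fingers":0.3,"x":0,"y":0,"z":0,"wx":0,"wy":0,"wz":0}]'; python3 -c "
from h import *
goal(cp(.2565,0.000,.018+.00),-3.2,95)
B,O=held();print('in chute',chuteR(CY).T@(O-CO))
L=chutebox(CO[0],CO[1],CY)[:2]
shot('scene','a8.png',(270,190,350,290),6,L);shot('scene','a8c.png',(270,190,350,290),6)
cv2.imwrite('pics/a9.png',cv2.resize(np.hstack([cv2.imread('pics/a8.png'),cv2.imread('pics/a8c.png')]),(800,500)))"
```

```text
time_s: 7.8
position: [0.6509, -0.0355, 0.1995]
tcp_rot: [-1.568, 0.112, 0.023]
wrist_force: [-0.3, 0.7, 13.5]
opening: 0.479
t 7.8 p [ 0.6509 -0.0355  0.1995] q [-0.05  0.54  0.43  1.55 -0.    0.  ] F [-0.3  0.7 13.5] op 0.479
y [-0.086  0.004 -0.996] z [ 0.057  0.998 -0.001]
shift [ 0.0003 -0.0007 -0.0036] turn [0.  0.1 0.1] 0.1 | wrist r,z 0.691 0.636 dist 0.819
in chute [0.2518509  0.00062386 0.00335563]
```

View pics/a9.png

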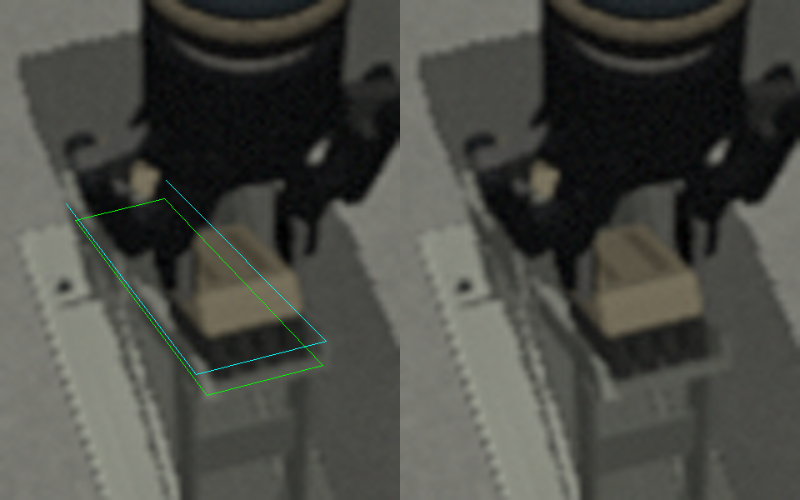

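```bash
python3 -m pendant '[{"fingers":0.3,"x":0,"y":0,"z":0.002,"wx":0,"wy":0,"wz":0},{"fingers":0.56,"x":0,"y":0,"z":0,"wx":0,"wy":0,"wz":0},{"fingers":0.62,"x":0,"y":0,"z":0,"wx":0,"wy":0,"wz":0},{"fingers":0.62,"x":0,"y":0,"z":0,"wx":0,"wy":0,"wz":0}]'; python3 -c "
from h import *
st()
shot('scene','a10.png',(270,190,350,290),6)"
```

```text
time_s: 8.4
position: [0.6496, -0.0354, 0.2001]
tcp_rot: [-1.567, 0.115, 0.026]
wrist_force: [-0.2, 0.5, -0.8]
opening: 0.618
t 8.4 p [ 0.6496 -0.0354  0.2001] q [-0.05  0.54  0.43  1.55 -0.    0.  ] F [-0.2  0.5 -0.8] op 0.618
y [-0.09   0.004 -0.996] z [ 0.057  0.998 -0.001]
```

View pics/a10.png

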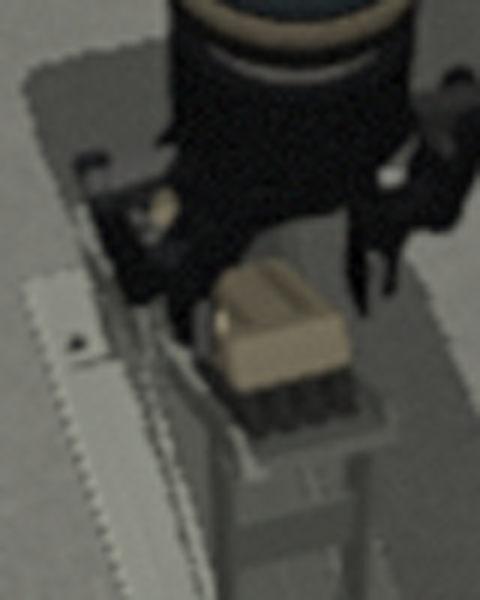

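```bash
python3 -m pendant '[{"fingers":0.8,"x":0,"y":0,"z":0.03,"wx":0,"wy":0,"wz":0},{"fingers":0.6,"x":0.02,"y":0,"z":0.04,"wx":0,"wy":0,"wz":0},{"fingers":0,"x":0.04,"y":-0.002,"z":0.03,"wx":0,"wy":0,"wz":0},{"fingers":0,"x":0.02,"y":-0.002,"z":0,"wx":0,"wy":0,"wz":0},{"fingers":0,"x":0,"y":0,"z":0,"wx":0,"wy":0,"wz":0}]'; python3 -c "
from h import *
goal(cp(.33,0.000,.020),-3.2,92)
shot('scene','a11.png',(260,180,360,280),6)"
```

```text
time_s: 9.07
position: [0.7215, -0.0391, 0.2911]
tcp_rot: [-1.567, 0.116, 0.026]
wrist_force: [-0.3, -0.5, -0.6]
opening: 0.002
t 9.07 p [ 0.7215 -0.0391  0.2911] q [-0.05  0.77  1.09  1.99 -0.    0.  ] F [-0.3 -0.5 -0.6] op 0.002
y [-0.09   0.004 -0.996] z [ 0.057  0.998 -0.001]
shift [-0.0114 -0.0003 -0.0515] turn [-0.1 -3.2  0.1] 3.2 | wrist r,z 0.727 0.681 dist 0.873
```

View pics/a11.png

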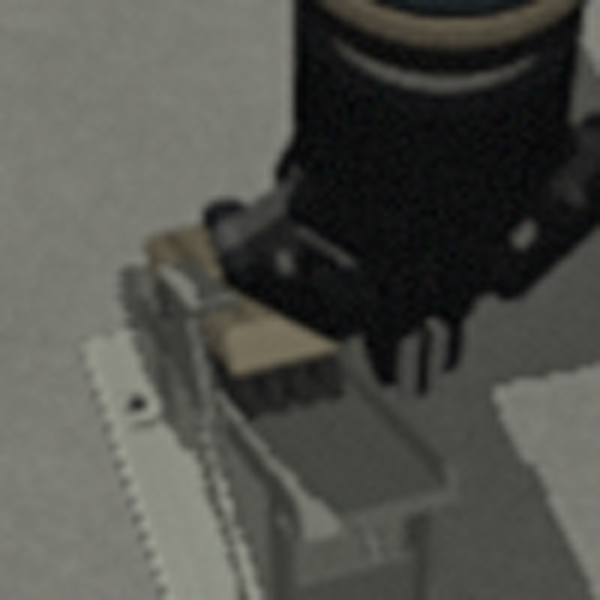

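```bash
python3 -c "
from h import *
for x in (.30,.27,.25,.23,.21,.195): print(x,cp(x,0,.02).round(4))
goal(cp(.30,0.000,.020),-3.2,92)
"
```

```text
0.3 [ 0.6856 -0.0381  0.2225]
0.27 [ 0.6611 -0.0367  0.2052]
0.25 [ 0.6447 -0.0358  0.1938]
0.23 [ 0.6284 -0.0349  0.1823]
0.21 [ 0.612  -0.034   0.1708]
0.195 [ 0.5997 -0.0333  0.1622]
t 9.12 p [ 0.7207 -0.039   0.2916] q [-0.05  0.77  1.09  1.99 -0.    0.  ] F [-0.5  0.5  0.2] op -0.001
y [-0.09   0.004 -0.996] z [ 0.057  0.998 -0.001]
shift [-0.0351  0.001  -0.0692] turn [-0.1 -3.2  0.1] 3.2 | wrist r,z 0.702 0.664 dist 0.843
```

```bash
python3 -m pendant '[{"fingers":0,"x":-0.01,"y":0,"z":-0.035,"wx":0,"wy":-3.2,"wz":0},{"fingers":0,"x":-0.025,"y":0.001,"z":-0.034,"wx":0,"wy":0,"wz":0},{"fingers":0,"x":-0.0123,"y":0,"z":-0.0086,"wx":0,"wy":0,"wz":0},{"fingers":0,"x":-0.0123,"y":0.001,"z":-0.0086,"wx":0,"wy":0,"wz":0}]'; python3 -m pendant '[{"fingers":0,"x":-0.0164,"y":0.001,"z":-0.0114,"wx":0,"wy":0,"wz":0},{"fingers":0,"x":0,"y":0,"z":0,"wx":0,"wy":0,"wz":0}]'; python3 -c "
from h import *
goal(cp(.23,0.000,.020),-3.2,92)
shot('scene','a12.png',(260,180,360,280),6)"
```

```text
time_s: 9.62
position: [0.664, -0.0371, 0.2192]
tcp_rot: [-1.567, 0.085, -0.004]
wrist_force: [0.2, 1.2, 0.7]
opening: -0.002
time_s: 9.88
position: [0.6477, -0.036, 0.2081]
tcp_rot: [-1.567, 0.086, -0.004]
wrist_force: [-0.0, 0.2, -0.3]
opening: 0.0
t 9.88 p [ 0.6477 -0.036   0.2081] q [-0.06  0.5   0.39  1.51  0.    0.  ] F [-0.   0.2 -0.3] op 0.0
y [-0.052  0.004 -0.999] z [0.057 0.998 0.001]
shift [-0.0193  0.0011 -0.0258] turn [-0.1 -1.   0.1] 1.0 | wrist r,z 0.645 0.624 dist 0.773
```

View pics/a12.png

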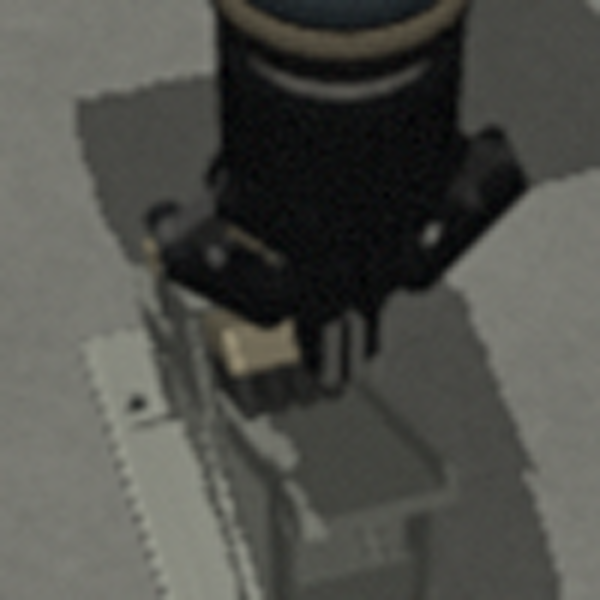

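```bash
python3 -m pendant '[{"fingers":0,"x":-0.001,"y":0,"z":-0.014,"wx":0,"wy":0,"wz":0},{"fingers":0,"x":-0.0082,"y":0.0005,"z":-0.0057,"wx":0,"wy":0,"wz":0},{"fingers":0,"x":-0.0082,"y":0.0005,"z":-0.0057,"wx":0,"wy":0,"wz":0},{"fingers":0,"x":0,"y":0,"z":0,"wx":0,"wy":0,"wz":0}]'; python3 -c "
from h import *
goal(cp(.20,0.000,.020),-3.2,92)"
```

```text
time_s: 10.42
position: [0.6324, -0.0351, 0.1816]
tcp_rot: [-1.567, 0.085, -0.004]
wrist_force: [0.6, 0.6, -0.3]
opening: 0.001
t 10.43 p [ 0.6324 -0.0351  0.1816] q [-0.06  0.48  0.28  1.42  0.    0.  ] F [ 0.6  0.6 -0.3] op 0.001
y [-0.052  0.004 -0.999] z [0.057 0.998 0.001]
shift [-0.0286  0.0016 -0.0165] turn [-0.1 -1.   0.1] 1.0 | wrist r,z 0.62 0.607 dist 0.743
```

```bash
python3 -m pendant '[{"fingers":0,"x":-0.0095,"y":0.0005,"z":-0.0057,"wx":0,"wy":0,"wz":0},{"fingers":0,"x":-0.0095,"y":0.0005,"z":-0.0057,"wx":0,"wy":0,"wz":0},{"fingers":0,"x":-0.0095,"y":0.0005,"z":-0.0057,"wx":0,"wy":0,"wz":0},{"fingers":0,"x":0,"y":0,"z":0,"wx":0,"wy":0,"wz":0}]'; python3 -c "
from h import *
st();o=get_obs();print(chuteR(CY).T@(o['position']-CO))
shot('scene','a13.png',(260,180,360,280),6)"
```

```text
time_s: 10.92
position: [0.6043, -0.0336, 0.1651]
tcp_rot: [-1.567, 0.085, -0.004]
wrist_force: [0.2, 0.3, -0.6]
opening: -0.003
t 10.93 p [ 0.6043 -0.0336  0.1651] q [-0.06  0.43  0.16  1.35  0.    0.  ] F [ 0.2  0.3 -0.6] op -0.003
y [-0.051  0.004 -0.999] z [0.057 0.998 0.001]
[ 2.00386680e-01 -6.34668284e-05  1.97918542e-02]
```

View pics/a13.png

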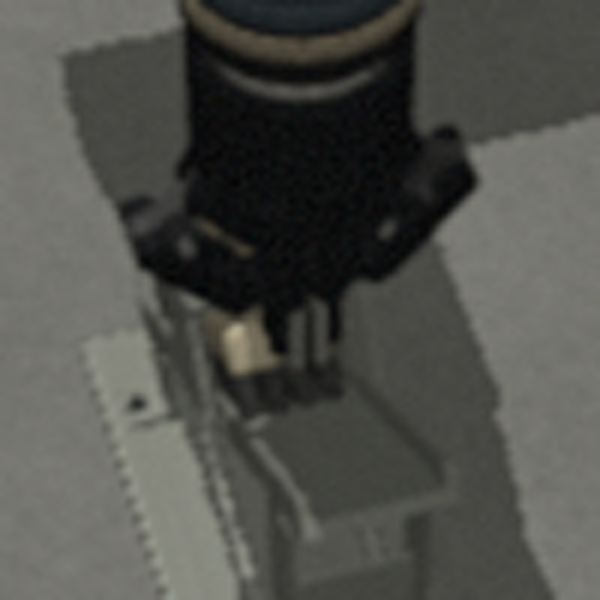

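```bash
python3 -c "
from h import *
L=[(np.array([cp(x,-.025,0),cp(x,.025,0)]),c) for x,c in((.18,(0,0,255)),(.2,(0,255,0)),(.22,(255,0,0)),(.305,(255,255,0)))]
shot('scene','a14.png',(270,200,350,270),7,L)"
```

```text
(no output)
```

View pics/a14.png

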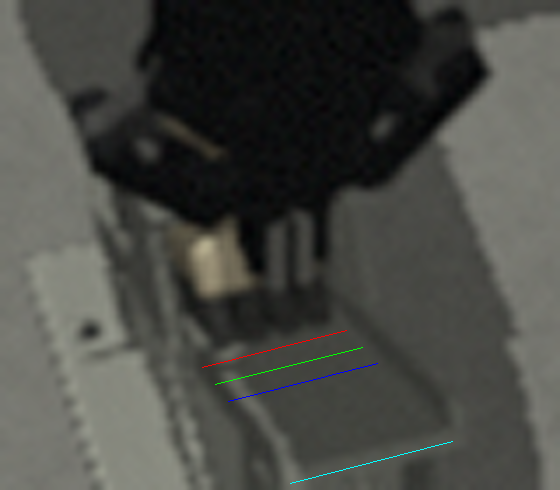

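```bash
python3 -m pendant '[{"fingers":0,"x":0.02,"y":0,"z":0.05,"wx":0,"wy":0,"wz":0},{"fingers":0.7,"x":0,"y":0.01,"z":0.05,"wx":0,"wy":0,"wz":0},{"fingers":0.7,"x":-0.01,"y":0.055,"z":0.01,"wx":0,"wy":0,"wz":10},{"fingers":0.7,"x":-0.01,"y":0.06,"z":0,"wx":0,"wy":0,"wz":10},{"fingers":0.7,"x":-0.01,"y":0.06,"z":0,"wx":0,"wy":0,"wz":10}]'; python3 -m pendant '[{"fingers":0.7,"x":-0.01,"y":0.06,"z":0,"wx":0,"wy":0,"wz":10},{"fingers":0.7,"x":0,"y":0.06,"z":0,"wx":0,"wy":0,"wz":0},{"fingers":0.7,"x":0,"y":0.05,"z":-0.03,"wx":0,"wy":0,"wz":0},{"fingers":0.7,"x":0,"y":0,"z":0,"wx":0,"wy":0,"wz":0}]'; python3 -c "
from h import *
goal([.572,.3256,.15],36.5,90)
L=chutebox(CO[0],CO[1],CY)
shot('top','ta.png',(290,195,370,320),4.8,[]);shot('scene','sa.png',(270,200,360,325),4.8)
cv2.imwrite('pics/a15.png',np.hstack([cv2.imread('pics/ta.png'),cv2.imread('pics/sa.png')])[:600])
Lb=brushbox(.572,.3256,np.radians(36.5))
two('b3',Lb,(180,230,240,290),(405,195,465,255),6)
cv2.imwrite('pics/b3.png',np.hstack([cv2.imread(f'pics/{n}_b3.png') for n in('top','scene')]))"
```

```text
time_s: 11.65
position: [0.5948, 0.1531, 0.2759]
tcp_rot: [-1.549, -0.332, 0.409]
wrist_force: [0.9, 0.7, -0.4]
opening: 0.702
time_s: 12.15
position: [0.5834, 0.3249, 0.2422]
tcp_rot: [-1.526, -0.465, 0.548]
wrist_force: [-1.0, -1.3, -1.2]
opening: 0.701
t 12.15 p [0.5834 0.3249 0.2422] q [ 0.51  0.55  0.55  1.63 -0.   -0.13] F [-1.  -1.3 -1.2] op 0.701
y [-0.045 -0.031 -0.999] z [-0.602  0.799  0.002]
shift [-0.0114  0.0007 -0.0922] turn [ 1.7 -2.6 -0.5] 3.2 | wrist r,z 0.658 0.592 dist 0.768
```

View pics/a15.png

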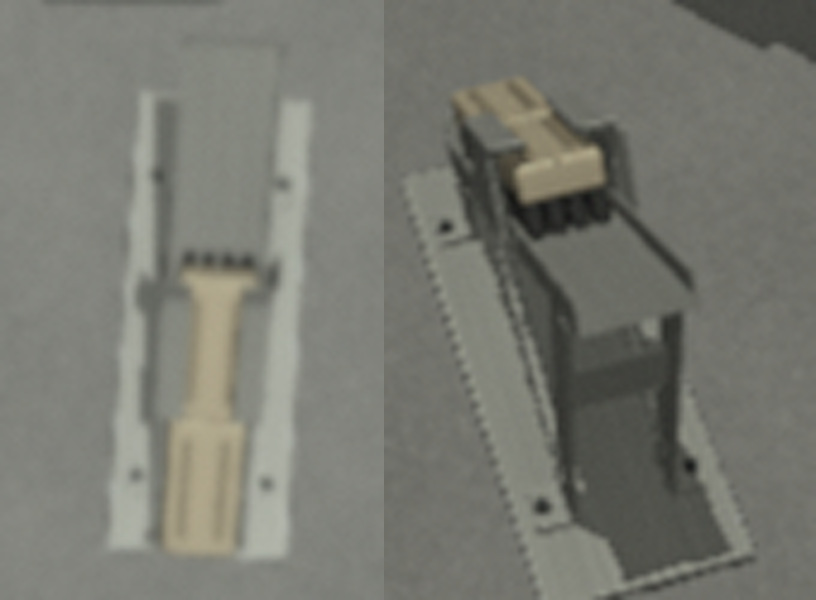

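View pics/b3.png

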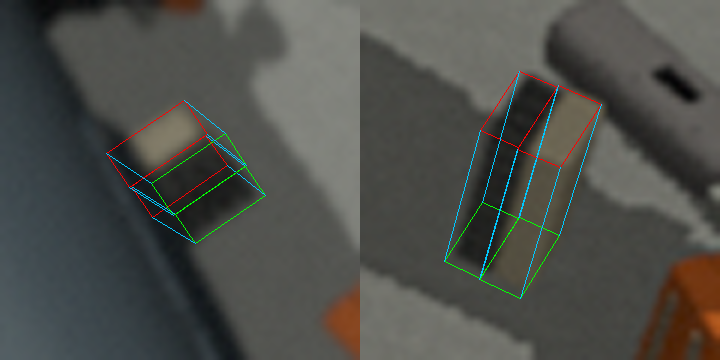

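```bash
python3 -m pendant '[{"fingers":0.75,"x":-0.013,"y":-0.001,"z":-0.05,"wx":1.7,"wy":-2.6,"wz":-0.5},{"fingers":0.75,"x":0,"y":0,"z":-0.05,"wx":0,"wy":0,"wz":0},{"fingers":0.75,"x":0,"y":0,"z":0,"wx":0,"wy":0,"wz":0}]'; python3 -c "
from h import *
goal([.570,.324,.060],36.5,90)
shot('scene','b4.png',(395,170,475,250),6)"
```

```text
time_s: 12.72
position: [0.5699, 0.318, 0.1439]
tcp_rot: [-1.516, -0.493, 0.496]
wrist_force: [0.7, -0.8, 1.5]
opening: 0.752
t 12.72 p [0.5699 0.318  0.1439] q [ 0.51  0.48  0.19  1.28 -0.   -0.12] F [ 0.7 -0.8  1.5] op 0.752
y [-0.001 -0.002 -1.   ] z [-0.59   0.808 -0.001]
shift [ 0.0001  0.006  -0.0839] turn [ 0.1 -0.1  0.4] 0.4 | wrist r,z 0.656 0.502 dist 0.723
```

View pics/b4.png

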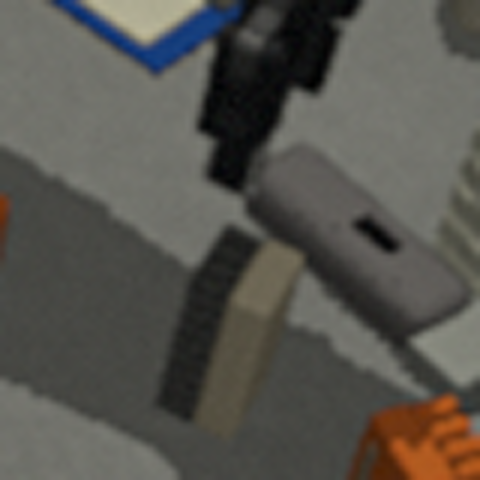

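```bash
python3 -m pendant '[{"fingers":0.75,"x":0,"y":0.006,"z":0,"wx":0,"wy":0,"wz":0.4},{"fingers":0.75,"x":0,"y":0,"z":-0.03,"wx":0,"wy":0,"wz":0},{"fingers":0.75,"x":0,"y":0,"z":-0.03,"wx":0,"wy":0,"wz":0},{"fingers":0.75,"x":0,"y":0,"z":-0.024,"wx":0,"wy":0,"wz":0},{"fingers":0.75,"x":0,"y":0,"z":0,"wx":0,"wy":0,"wz":0}]'; python3 -c "
from h import *
goal([.570,.324,.060],36.5,90)
shot('scene','b5.png',(395,170,475,250),6)"
```

```text
time_s: 13.4
position: [0.5719, 0.3268, 0.0621]
tcp_rot: [-1.513, -0.503, 0.498]
wrist_force: [-0.1, 0.2, 0.3]
opening: 0.75
t 13.4 p [0.5719 0.3268 0.0621] q [ 0.52  0.54  0.07  1.1  -0.   -0.12] F [-0.1  0.2  0.3] op 0.75
y [ 0.003  0.    -1.   ] z [-0.597  0.802 -0.002]
shift [-0.0019 -0.0028 -0.0021] turn [-0.   0.2 -0.2] 0.2 | wrist r,z 0.656 0.502 dist 0.723
```

View pics/b5.png

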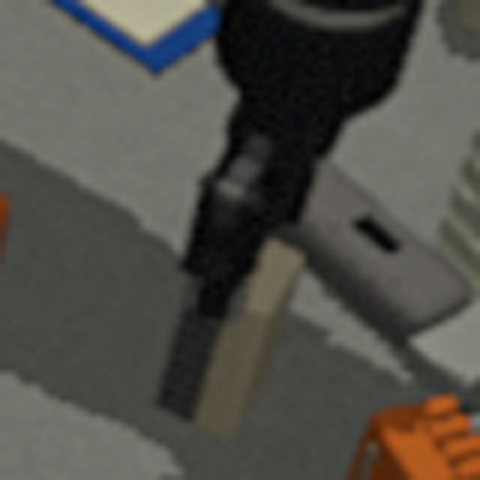

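```bash
python3 -m pendant '[{"fingers":0.75,"x":0.005,"y":0.003,"z":-0.002,"wx":0,"wy":0,"wz":0},{"fingers":0.3,"x":0,"y":0,"z":0,"wx":0,"wy":0,"wz":0},{"fingers":0.3,"x":0,"y":0,"z":0,"wx":0,"wy":0,"wz":0},{"fingers":0.3,"x":0,"y":0,"z":0,"wx":0,"wy":0,"wz":0},{"fingers":0.3,"x":0,"y":0,"z":0,"wx":0,"wy":0,"wz":0}]' 40; python3 -m pendant '[{"fingers":0.3,"x":0,"y":0,"z":0.02,"wx":0,"wy":0,"wz":0},{"fingers":0.3,"x":0,"y":0,"z":0.04,"wx":0,"wy":0,"wz":0}]';  python3 -c "
from h import *
st()
shot('scene','b6.png',(395,170,475,250),6)"
```

```text
time_s: 14.08
position: [0.5773, 0.3301, 0.0613]
tcp_rot: [-1.512, -0.505, 0.496]
wrist_force: [0.9, 0.8, 5.3]
opening: 0.492
time_s: 14.32
position: [0.5753, 0.3288, 0.119]
tcp_rot: [-1.514, -0.501, 0.501]
wrist_force: [0.3, 0.0, -0.7]
opening: 0.495
t 14.32 p [0.5753 0.3288 0.119 ] q [ 0.52  0.51  0.18  1.24 -0.   -0.12] F [ 0.3  0.  -0.7] op 0.495
y [ 0.    -0.001 -1.   ] z [-0.597  0.802 -0.001]
```

View pics/b6.png

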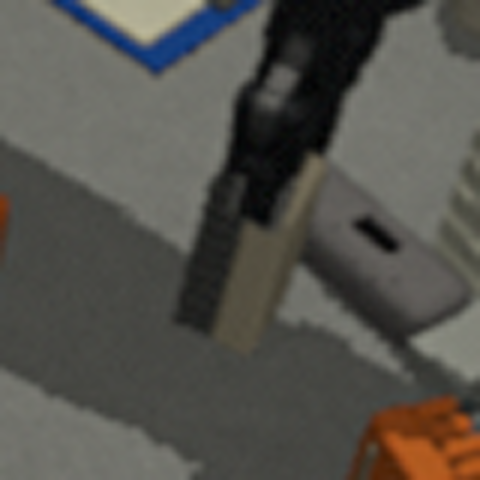

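```bash
python3 -m pendant '[{"fingers":0.3,"x":0,"y":0,"z":0.06,"wx":0,"wy":0,"wz":0},{"fingers":0.3,"x":-0.02,"y":-0.02,"z":0.05,"wx":0,"wy":0,"wz":9.3},{"fingers":0.3,"x":-0.02,"y":-0.045,"z":0.04,"wx":0,"wy":0,"wz":9.3},{"fingers":0.3,"x":-0.01,"y":-0.045,"z":0,"wx":0,"wy":0,"wz":9.3},{"fingers":0.3,"x":0,"y":-0.045,"z":0,"wx":0,"wy":0,"wz":9.3}]'; python3 -m pendant '[{"fingers":0.3,"x":0,"y":-0.05,"z":0,"wx":0,"wy":0,"wz":9.3},{"fingers":0.3,"x":0,"y":-0.05,"z":0,"wx":0,"wy":0,"wz":9.3},{"fingers":0.3,"x":0,"y":-0.05,"z":0,"wx":0,"wy":0,"wz":9.3},{"fingers":0.3,"x":0,"y":-0.05,"z":0,"wx":0,"wy":0,"wz":9.3},{"fingers":0.3,"x":0,"y":-0.05,"z":0,"wx":0,"wy":0,"wz":9.3}]'; python3 -m pendant '[{"fingers":0.3,"x":0,"y":-0.05,"z":0,"wx":0,"wy":0,"wz":9.3},{"fingers":0.3,"x":0.01,"y":-0.05,"z":0,"wx":0,"wy":0,"wz":9.3},{"fingers":0.3,"x":0.01,"y":-0.03,"z":0,"wx":0,"wy":0,"wz":9.3},{"fingers":0.3,"x":0,"y":0,"z":0,"wx":0,"wy":0,"wz":0}]'; python3 -c "
from h import *
goal([.5445,-.2165,.100],-32,90,-1)"
```

```text
time_s: 15.0
position: [0.5261, 0.174, 0.2704]
tcp_rot: [-1.327, -1.008, 1.0]
wrist_force: [0.4, -1.4, -1.1]
opening: 0.492
time_s: 15.62
position: [0.5265, -0.0765, 0.2696]
tcp_rot: [-0.906, -1.594, 1.588]
wrist_force: [1.2, -0.8, -1.5]
opening: 0.494
time_s: 16.12
position: [0.5469, -0.207, 0.2687]
tcp_rot: [-0.541, -1.908, 1.904]
wrist_force: [0.9, 0.1, -2.7]
opening: 0.497
t 16.12 p [ 0.5469 -0.207   0.2687] q [-0.36  0.34  0.28  1.51  0.   -2.95] F [ 0.9  0.1 -2.7] op 0.497
y [-0.002  0.003 -1.   ] z [-0.528 -0.849 -0.001]
shift [-0.0024 -0.0095 -0.1687] turn [-0.2 -0.1 -0.1] 0.2 | wrist r,z 0.586 0.542 dist 0.68
```

```bash
python3 -m pendant '[{"fingers":0.3,"x":-0.002,"y":-0.01,"z":-0.06,"wx":0,"wy":0,"wz":0},{"fingers":0.3,"x":0,"y":0,"z":-0.06,"wx":0,"wy":0,"wz":0},{"fingers":0.3,"x":0,"y":0,"z":-0.05,"wx":0,"wy":0,"wz":0},{"fingers":0.3,"x":0,"y":0,"z":-0.025,"wx":0,"wy":0,"wz":0},{"fingers":0.3,"x":0,"y":0,"z":0,"wx":0,"wy":0,"wz":0}]'; python3 -c "
from h import *
goal([.5445,-.2165,.063],-32,90,-1)"
```

```text
time_s: 16.75
position: [0.5432, -0.2134, 0.0728]
tcp_rot: [-0.537, -1.908, 1.902]
wrist_force: [-0.1, -0.1, -1.2]
opening: 0.496
t 16.75 p [ 0.5432 -0.2134  0.0728] q [-0.38  0.42 -0.11  1.05  0.   -2.96] F [-0.1 -0.1 -1.2] op 0.496
y [-0.005  0.004 -1.   ] z [-0.527 -0.85  -0.001]
shift [ 0.0013 -0.0031 -0.0098] turn [-0.3 -0.3 -0.2] 0.4 | wrist r,z 0.586 0.505 dist 0.662
```

```bash
python3 -m pendant '[{"fingers":0.3,"x":0,"y":0,"z":-0.006,"wx":-0.3,"wy":-0.3,"wz":0},{"fingers":0.3,"x":0,"y":0,"z":-0.003,"wx":0,"wy":0,"wz":0},{"fingers":0.3,"x":0,"y":0,"z":-0.002,"wx":0,"wy":0,"wz":0}]'; python3 -c "
from h import *
st();shot('scene','b7.png',(210,215,290,295),6)"
```

```text
time_s: 17.12
position: [0.5452, -0.215, 0.0639]
tcp_rot: [-0.549, -1.908, 1.911]
wrist_force: [0.5, 0.8, -0.9]
opening: 0.493
t 17.12 p [ 0.5452 -0.215   0.0639] q [-0.38  0.42 -0.13  1.01 -0.   -2.96] F [ 0.5  0.8 -0.9] op 0.493
y [ 0.005 -0.003 -1.   ] z [-0.526 -0.85  -0.   ]
```

View pics/b7.png

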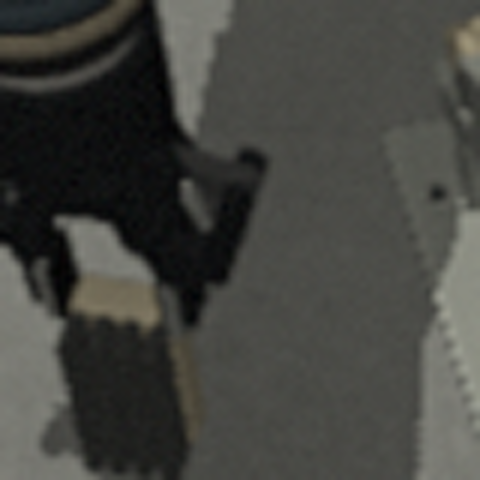

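```bash
python3 -m pendant '[{"fingers":0.3,"x":0,"y":0,"z":-0.002,"wx":0,"wy":0,"wz":0},{"fingers":0.3,"x":0,"y":0,"z":-0.001,"wx":0,"wy":0,"wz":0},{"fingers":0.3,"x":0,"y":0,"z":0,"wx":0,"wy":0,"wz":0}]'
```

```text
time_s: 17.55
position: [0.5455, -0.2155, 0.0613]
tcp_rot: [-0.55, -1.908, 1.912]
wrist_force: [-1.6, -0.5, 6.7]
opening: 0.496
```

```bash
python3 -m pendant '[{"fingers":0.55,"x":0,"y":0,"z":0,"wx":0,"wy":0,"wz":0},{"fingers":0.75,"x":0,"y":0,"z":0,"wx":0,"wy":0,"wz":0},{"fingers":0.75,"x":0,"y":0,"z":0.03,"wx":0,"wy":0,"wz":0},{"fingers":0.8,"x":-0.02,"y":0.01,"z":0.06,"wx":0,"wy":0,"wz":0},{"fingers":0.9,"x":-0.05,"y":0.03,"z":0.04,"wx":0,"wy":0,"wz":0}]'; python3 -c "
from h import *
L=brushbox(.552,-.220,np.radians(148.2))
two('b8',L,(360,225,440,305),(210,215,290,295),5)
A=[cv2.imread(f'pics/{n}_b8.png') for n in('top','scene')]
two('b8',[],(360,225,440,305),(210,215,290,295),5)
B=[cv2.imread(f'pics/{n}_b8.png') for n in('top','scene')]
cv2.imwrite('pics/b8.png',cv2.resize(np.vstack([np.hstack(A),np.hstack(B)]),(600,600)))
print(goal([.49,-.18,.2],-32,40))"
```

```text
time_s: 18.18
position: [0.4822, -0.1791, 0.186]
tcp_rot: [-0.551, -1.909, 1.911]
wrist_force: [0.1, 0.6, 0.6]
opening: 0.898
t 18.38 p [ 0.4811 -0.1785  0.1852] q [-0.35  0.22 -0.1   1.25 -0.   -2.94] F [0.2 0.3 0.3] op 0.901
y [ 0.006 -0.003 -1.   ] z [-0.526 -0.85  -0.   ]
shift [ 0.0089 -0.0015  0.0148] turn [-65.   40.4 162.7] 179.8 | wrist r,z 0.203 0.484 dist 0.352
None
```

View pics/b8.png

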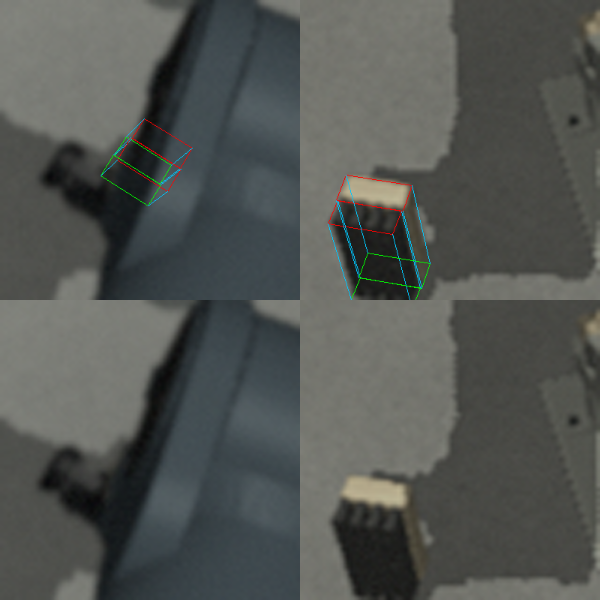

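```bash
for i in 1 ; do python3 -m pendant '[{"fingers":0.9,"x":0,"y":0,"z":0.01,"wx":0,"wy":0,"wz":-10.5},{"fingers":0.9,"x":0,"y":0,"z":0,"wx":0,"wy":0,"wz":-10.5},{"fingers":0.9,"x":0,"y":0,"z":0,"wx":0,"wy":0,"wz":-10.5},{"fingers":0.9,"x":0,"y":0,"z":0,"wx":0,"wy":0,"wz":-10.5},{"fingers":0.9,"x":0,"y":0,"z":0,"wx":0,"wy":0,"wz":-10.5}]'; done; python3 -m pendant '[{"fingers":0.9,"x":0,"y":0,"z":0,"wx":0,"wy":0,"wz":-10.5},{"fingers":0.9,"x":0,"y":0,"z":0,"wx":0,"wy":0,"wz":-10.5},{"fingers":0.9,"x":0,"y":0,"z":0,"wx":0,"wy":0,"wz":-10.5},{"fingers":0.9,"x":0,"y":0,"z":0,"wx":0,"wy":0,"wz":-10.5},{"fingers":0.9,"x":0,"y":0,"z":0,"wx":0,"wy":0,"wz":-10.5}]';python3 -m pendant '[{"fingers":0.9,"x":0,"y":0,"z":0,"wx":0,"wy":0,"wz":-10.5},{"fingers":0.9,"x":0,"y":0,"z":0,"wx":0,"wy":0,"wz":-10.5},{"fingers":0.9,"x":0,"y":0,"z":0,"wx":0,"wy":0,"wz":-10.5},{"fingers":0.9,"x":0,"y":0,"z":0,"wx":0,"wy":0,"wz":-10.5},{"fingers":0.9,"x":0,"y":0,"z":0,"wx":0,"wy":0,"wz":-10.5}]';python3 -m pendant '[{"fingers":0.9,"x":0,"y":0,"z":0,"wx":0,"wy":0,"wz":-10.5},{"fingers":0.9,"x":0,"y":0,"z":0,"wx":0,"wy":0,"wz":-10.5},{"fingers":0.9,"x":0,"y":0,"z":0,"wx":0,"wy":0,"wz":0}]';  python3 -c "
from h import *
n=np.array([-.85,.527,0]);c=np.array([.552,-.22,0]);a=-31.8
d=Rt(a,40)[:,1]
tip=c+n*.004+[0,0,.053];tcp=tip+.005*d;print(d,'grasp',tcp,'pre',tcp-.065*d)
goal(tcp-.065*d,a,40)"
```

```text
time_s: 19.0
position: [0.4813, -0.1789, 0.1926]
tcp_rot: [-1.165, -1.275, 1.282]
wrist_force: [-0.7, -0.3, -0.2]
opening: 0.9
time_s: 19.62
position: [0.4813, -0.1789, 0.1925]
tcp_rot: [-1.491, -0.581, 0.59]
wrist_force: [0.7, 0.3, 0.6]
opening: 0.899
time_s: 20.25
position: [0.4813, -0.1789, 0.1926]
tcp_rot: [-1.566, 0.137, -0.127]
wrist_force: [0.6, -0.3, 0.2]
opening: 0.901
time_s: 20.62
position: [0.4812, -0.1789, 0.1928]
tcp_rot: [-1.53, 0.418, -0.408]
wrist_force: [-0.2, 0.3, 0.1]
opening: 0.902
[ 0.65105557 -0.40367156 -0.64278761] grasp [ 0.55185528 -0.21991036  0.04978606] pre [ 0.50953667 -0.19367171  0.09156726]
t 20.62 p [ 0.4812 -0.1789  0.1928] q [-0.36  0.23 -0.07  1.28  0.    0.17] F [-0.2  0.3  0.1] op 0.902
y [-0.006  0.003 -1.   ] z [ 0.503  0.864 -0.   ]
shift [ 0.0283 -0.0148 -0.1012] turn [-25.9 -43.2  -1.5] 50.4 | wrist r,z 0.222 0.376 dist 0.285
```

```bash
python3 -m pendant '[{"fingers":0.9,"x":0,"y":0,"z":0,"wx":-5.2,"wy":-8.6,"wz":-0.3},{"fingers":0.9,"x":0,"y":0,"z":0,"wx":-5.2,"wy":-8.6,"wz":-0.3},{"fingers":0.9,"x":0,"y":0,"z":0,"wx":-5.2,"wy":-8.6,"wz":-0.3},{"fingers":0.9,"x":0,"y":0,"z":0,"wx":-5.2,"wy":-8.6,"wz":-0.3},{"fingers":0.9,"x":0,"y":0,"z":0,"wx":-5.2,"wy":-8.6,"wz":-0.3}]';python3 -m pendant '[{"fingers":0.9,"x":0.01,"y":-0.005,"z":-0.035,"wx":0,"wy":0,"wz":0},{"fingers":0.9,"x":0.01,"y":-0.005,"z":-0.035,"wx":0,"wy":0,"wz":0},{"fingers":0.9,"x":0.008,"y":-0.004,"z":-0.03,"wx":0,"wy":0,"wz":0},{"fingers":0.9,"x":0,"y":0,"z":0,"wx":0,"wy":0,"wz":0}]';  python3 -c "
from h import *
goal([.552,-.220,.050],-31.8,40)
two('b9',[],(370,215,440,285),(210,210,280,280),5)
cv2.imwrite('pics/b9.png',np.hstack([cv2.imread(f'pics/{n}_b9.png') for n in('top','scene')]))"
```

```text
time_s: 21.25
position: [0.4814, -0.1788, 0.1936]
tcp_rot: [-1.668, -0.252, -1.083]
wrist_force: [2.0, -0.7, -0.7]
opening: 0.901
time_s: 21.75
position: [0.5087, -0.1927, 0.0895]
tcp_rot: [-1.67, -0.241, -1.074]
wrist_force: [-0.3, -0.2, -0.1]
opening: 0.901
t 21.75 p [ 0.5087 -0.1927  0.0895] q [-0.2   0.07 -1.13 -0.44 -0.26  0.23] F [-0.3 -0.2 -0.1] op 0.901
y [ 0.631 -0.396 -0.668] z [ 0.525  0.851 -0.008]
shift [ 0.0433 -0.0273 -0.0395] turn [-0.6 -1.9 -0.1] 2.0 | wrist r,z 0.267 0.334 dist 0.301
```

View pics/b9.png

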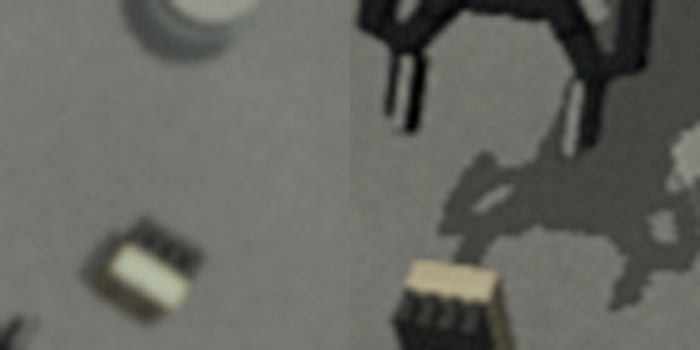

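```bash
python3 -c "
from h import *
q=back('top',np.array([[110,265],[180,310],[190,287],[122,242],[148,218],[205,255]])/5+[370,215]-.4-[.36,.32],.09);print(q.round(4))
o=(q[0]+q[1])/2;d=q[1]-q[0];print(o,np.degrees(np.arctan2(d[1],d[0])),np.linalg.norm(d),(q[0]+q[1]+q[4]+q[5])/4)
shot('top','b10.png',(370,215,440,285),6,brushbox(.552,-.22,np.radians(148.2)))"
```

```text
[[ 0.5472 -0.1927  0.09  ]
 [ 0.5223 -0.2315  0.09  ]
 [ 0.5353 -0.2373  0.09  ]
 [ 0.5603 -0.1996  0.09  ]
 [ 0.5742 -0.2145  0.09  ]
 [ 0.5536 -0.2461  0.09  ]]
[ 0.53472065 -0.21208791  0.09      ] -122.67376255525843 0.04605106006485911 [ 0.54929523 -0.22117904  0.09      ]
```

View pics/b10.png

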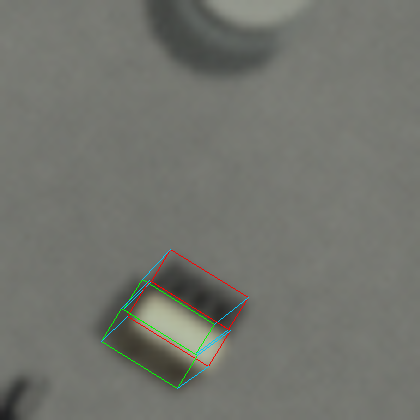

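```bash
python3 -m pendant '[{"fingers":0.9,"x":0.014,"y":-0.009,"z":-0.013,"wx":-0.6,"wy":-1.9,"wz":0},{"fingers":0.9,"x":0.014,"y":-0.009,"z":-0.013,"wx":0,"wy":0,"wz":0},{"fingers":0.9,"x":0.014,"y":-0.01,"z":-0.013,"wx":0,"wy":0,"wz":0},{"fingers":0.9,"x":0,"y":0,"z":0,"wx":0,"wy":0,"wz":0}]';  python3 -c "
from h import *
goal([.551,-.221,.050],-31.8,40)"
```

```text
time_s: 22.4
position: [0.5579, -0.222, 0.0595]
tcp_rot: [-1.66, -0.265, -1.107]
wrist_force: [-0.5, -0.7, -0.1]
opening: 0.899
t 22.4 p [ 0.5579 -0.222   0.0595] q [-0.25  0.27 -1.12 -0.67 -0.23  0.2 ] F [-0.5 -0.7 -0.1] op 0.899
y [ 0.652 -0.403 -0.642] z [0.529 0.849 0.004]
shift [-0.0069  0.001  -0.0095] turn [-0.2  0.2  0.1] 0.3 | wrist r,z 0.267 0.334 dist 0.3
```

```bash
python3 -m pendant '[{"fingers":0.9,"x":-0.006,"y":0.0005,"z":-0.009,"wx":0,"wy":0,"wz":0},{"fingers":0.9,"x":0,"y":0,"z":0,"wx":0,"wy":0,"wz":0}]';  python3 -c "
from h import *
goal([.551,-.221,.050],-31.8,40)"
```

```text
time_s: 22.65
position: [0.5514, -0.2209, 0.0509]
tcp_rot: [-1.66, -0.264, -1.106]
wrist_force: [0.2, 0.6, -0.8]
opening: 0.9
t 22.65 p [ 0.5514 -0.2209  0.0509] q [-0.26  0.29 -1.14 -0.71 -0.23  0.2 ] F [ 0.2  0.6 -0.8] op 0.9
y [ 0.651 -0.402 -0.643] z [0.529 0.849 0.004]
shift [-0.0004 -0.0001 -0.0009] turn [-0.2  0.1  0.1] 0.3 | wrist r,z 0.267 0.334 dist 0.3
```

```bash
python3 -m pendant '[{"fingers":0.3,"x":0,"y":0,"z":0,"wx":0,"wy":0,"wz":0},{"fingers":0.3,"x":0,"y":0,"z":0,"wx":0,"wy":0,"wz":0},{"fingers":0.3,"x":0,"y":0,"z":0,"wx":0,"wy":0,"wz":0},{"fingers":0.3,"x":0,"y":0,"z":0,"wx":0,"wy":0,"wz":0},{"fingers":0.3,"x":0,"y":0,"z":0.02,"wx":0,"wy":0,"wz":0}]' 40;  python3 -m pendant '[{"fingers":0.3,"x":0,"y":0,"z":0.06,"wx":0,"wy":0,"wz":0},{"fingers":0.3,"x":0,"y":0,"z":0.06,"wx":0,"wy":0,"wz":0}]'; python3 -c "
from h import *
st()
two('b11',[],(370,205,440,275),(210,190,280,260),5)
cv2.imwrite('pics/b11.png',np.hstack([cv2.imread(f'pics/{n}_b11.png') for n in('top','scene')]))
goal(cp(.2615,0,.018+.04),-3.2,95)"
```

```text
time_s: 23.28
position: [0.5507, -0.2207, 0.0685]
tcp_rot: [-1.661, -0.26, -1.102]
wrist_force: [0.4, 0.5, -1.9]
opening: 0.498
time_s: 23.52
position: [0.5506, -0.2207, 0.1905]
tcp_rot: [-1.661, -0.261, -1.103]
wrist_force: [2.5, -0.5, -1.4]
opening: 0.496
t 23.52 p [ 0.5506 -0.2207  0.1905] q [-0.26 -0.08 -0.89 -0.09 -0.23  0.2 ] F [ 2.5 -0.5 -1.4] op 0.496
y [ 0.649 -0.402 -0.646] z [0.529 0.849 0.003]
t 23.62 p [ 0.5541 -0.2217  0.1986] q [-0.26 -0.09 -0.89 -0.09 -0.23  0.2 ] F [ 1.2 -0.5 -0.3] op 0.498
y [ 0.658 -0.404 -0.636] z [0.529 0.849 0.007]
shift [0.0782 0.1866 0.0329] turn [16.6 53.6 26.6] 62.1 | wrist r,z 0.672 0.672 dist 0.823
```

View pics/b11.png

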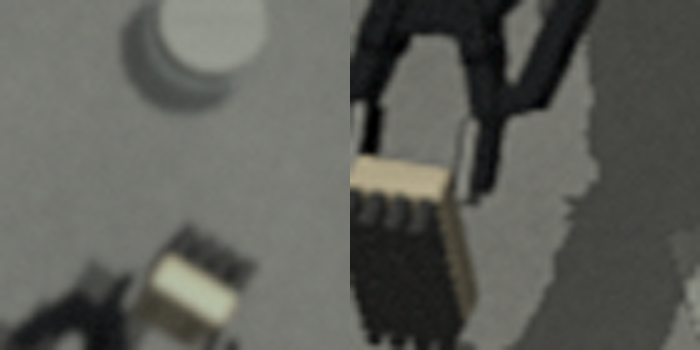

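```bash
python3 -m pendant '[{"fingers":0.3,"x":0,"y":0,"z":0.05,"wx":2.4,"wy":7.7,"wz":3.8},{"fingers":0.3,"x":0.01,"y":0.01,"z":0.05,"wx":2.4,"wy":7.7,"wz":3.8},{"fingers":0.3,"x":0.012,"y":0.03,"z":0,"wx":2.4,"wy":7.7,"wz":3.8},{"fingers":0.3,"x":0.012,"y":0.03,"z":0,"wx":2.4,"wy":7.7,"wz":3.8},{"fingers":0.3,"x":0.012,"y":0.03,"z":0,"wx":2.4,"wy":7.7,"wz":3.8}]';  python3 -m pendant '[{"fingers":0.3,"x":0.012,"y":0.03,"z":0,"wx":2.4,"wy":7.7,"wz":3.8},{"fingers":0.3,"x":0.012,"y":0.03,"z":0,"wx":2.4,"wy":7.7,"wz":3.8},{"fingers":0.3,"x":0.01,"y":0.027,"z":0,"wx":0,"wy":0,"wz":0},{"fingers":0.3,"x":0,"y":0,"z":0,"wx":0,"wy":0,"wz":0}]'; python3 -c "
from h import *
goal(cp(.2615,0,.018+.04),-3.2,95)"
```

```text
time_s: 24.25
position: [0.6018, -0.1252, 0.2531]
tcp_rot: [-1.644, -0.017, -0.381]
wrist_force: [0.5, -0.8, -1.1]
opening: 0.498
time_s: 24.75
position: [0.6367, -0.0373, 0.2502]
tcp_rot: [-1.591, 0.09, -0.057]
wrist_force: [-0.6, -0.6, -0.4]
opening: 0.497
t 24.75 p [ 0.6367 -0.0373  0.2502] q [-0.05  0.45  0.41  1.55 -0.02  0.05] F [-0.6 -0.6 -0.4] op 0.497
y [-0.022 -0.02  -1.   ] z [ 0.093  0.995 -0.022]
shift [-0.0044  0.0022 -0.0187] turn [1.6 3.8 2.1] 4.6 | wrist r,z 0.672 0.672 dist 0.823
```

```bash
python3 -m pendant '[{"fingers":0.3,"x":-0.004,"y":0.002,"z":-0.01,"wx":1.6,"wy":3.8,"wz":2.1},{"fingers":0.3,"x":0,"y":0,"z":0,"wx":0,"wy":0,"wz":0}]'; python3 -c "
from h import *
goal(cp(.2565,0,.018+.004),-3.2,95)
B,O=held();print('in chute',chuteR(CY).T@(O-CO))
L=chutebox(CO[0],CO[1],CY)[:2]
shot('scene','c6.png',(270,190,350,290),6,bbox(B,O)+L);shot('scene','c6c.png',(270,190,350,290),6)
cv2.imwrite('pics/c7.png',cv2.resize(np.hstack([cv2.imread('pics/c6.png'),cv2.imread('pics/c6c.png')]),(800,500)))"
```

```text
time_s: 25.0
position: [0.6315, -0.0377, 0.2412]
tcp_rot: [-1.567, 0.114, 0.022]
wrist_force: [-0.0, 0.4, -1.3]
opening: 0.498
t 25.0 p [ 0.6315 -0.0377  0.2412] q [-0.06  0.5   0.47  1.62 -0.   -0.  ] F [-0.   0.4 -1.3] op 0.498
y [-0.087  0.005 -0.996] z [ 0.059  0.998 -0.   ]
shift [ 0.0174  0.0017 -0.0421] turn [0.  0.  0.2] 0.2 | wrist r,z 0.688 0.639 dist 0.818
in chute [ 0.25999617 -0.00270265  0.04859726]
```

View pics/c7.png

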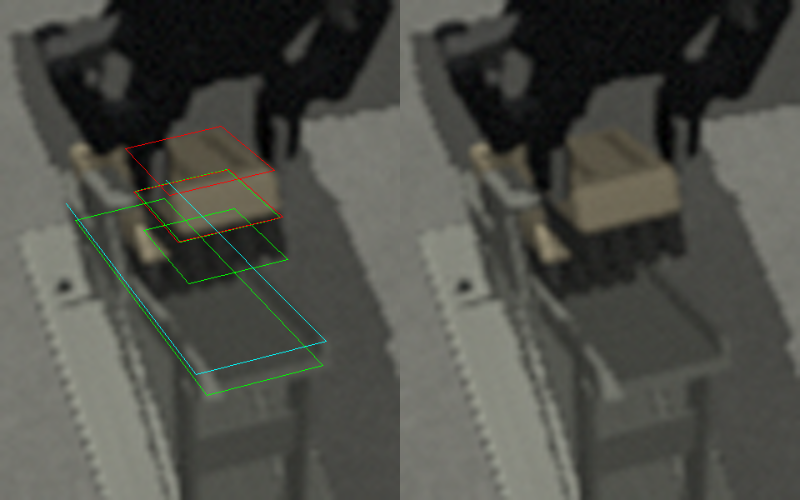

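```bash
python3 -m pendant '[{"fingers":0.3,"x":0.01,"y":0.001,"z":-0.018,"wx":0,"wy":0,"wz":0},{"fingers":0.3,"x":0.008,"y":0.001,"z":-0.014,"wx":0,"wy":0,"wz":0},{"fingers":0.3,"x":0,"y":0,"z":-0.008,"wx":0,"wy":0,"wz":0},{"fingers":0.3,"x":0,"y":0,"z":0,"wx":0,"wy":0,"wz":0}]'; python3 -c "
from h import *
B,O=held();print('in chute',chuteR(CY).T@(O-CO))
shot('scene','c8.png',(270,190,350,290),6)"
```

```text
time_s: 25.6
position: [0.6492, -0.0349, 0.2019]
tcp_rot: [-1.566, 0.113, 0.023]
wrist_force: [0.4, -1.0, -0.6]
opening: 0.496
in chute [0.25178566 0.00110112 0.00628897]
```

View pics/c8.png

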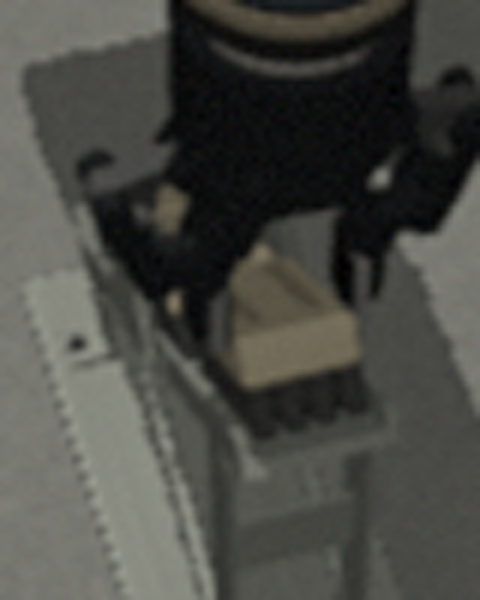

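```bash
python3 -m pendant '[{"fingers":0.3,"x":0,"y":-0.0005,"z":-0.002,"wx":0,"wy":0,"wz":0},{"fingers":0.3,"x":0,"y":0,"z":-0.002,"wx":0,"wy":0,"wz":0},{"fingers":0.3,"x":0,"y":0,"z":0,"wx":0,"wy":0,"wz":0}]'
```

```text
time_s: 26.02
position: [0.6496, -0.0355, 0.1989]
tcp_rot: [-1.566, 0.112, 0.021]
wrist_force: [-0.3, -0.6, -0.5]
opening: 0.499
```

```bash
python3 -m pendant '[{"fingers":0.3,"x":0,"y":0,"z":-0.002,"wx":0,"wy":0,"wz":0},{"fingers":0.3,"x":0,"y":0,"z":0,"wx":0,"wy":0,"wz":0}]'; python3 -c "
from h import *
B,O=held();print('in chute',chuteR(CY).T@(O-CO))"
```

```text
time_s: 26.28
position: [0.6496, -0.0355, 0.1967]
tcp_rot: [-1.566, 0.112, 0.021]
wrist_force: [1.1, 0.4, -1.1]
opening: 0.495
in chute [0.24923147 0.00054521 0.00181374]
```

```bash
python3 -m pendant '[{"fingers":0.3,"x":0,"y":0,"z":-0.002,"wx":0,"wy":0,"wz":0},{"fingers":0.3,"x":0,"y":0,"z":0,"wx":0,"wy":0,"wz":0}]'; python3 -c "
from h import *
st();shot('scene','c9.png',(270,190,350,290),6)"
```

```text
time_s: 26.52
position: [0.6498, -0.0356, 0.196]
tcp_rot: [-1.567, 0.111, 0.02]
wrist_force: [-0.1, -0.2, 6.8]
opening: 0.491
t 26.52 p [ 0.6498 -0.0356  0.196 ] q [-0.05  0.54  0.42  1.53  0.    0.  ] F [-0.1 -0.2  6.8] op 0.491
y [-0.083  0.005 -0.997] z [0.058 0.998 0.   ]
```

View pics/c9.png

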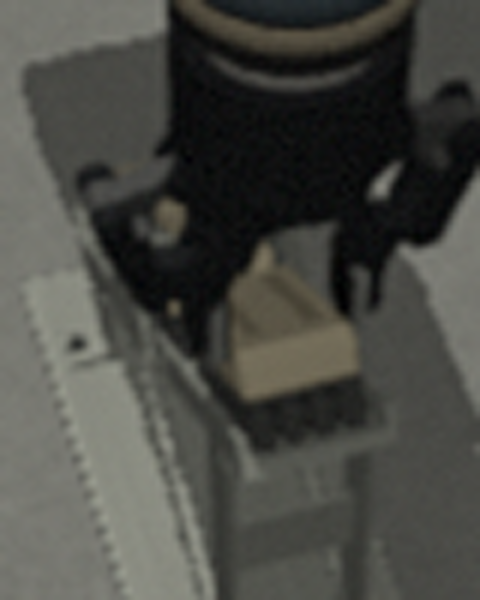

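```bash
python3 -m pendant '[{"fingers":0.3,"x":0,"y":0,"z":0.001,"wx":0,"wy":0,"wz":0},{"fingers":0.56,"x":0,"y":0,"z":0,"wx":0,"wy":0,"wz":0},{"fingers":0.62,"x":0,"y":0,"z":0,"wx":0,"wy":0,"wz":0},{"fingers":0.62,"x":0,"y":0,"z":0,"wx":0,"wy":0,"wz":0}]'; python3 -m pendant '[{"fingers":0.8,"x":0,"y":0,"z":0.03,"wx":0,"wy":0,"wz":0},{"fingers":0.6,"x":0.02,"y":0,"z":0.04,"wx":0,"wy":0,"wz":0},{"fingers":0,"x":0.04,"y":-0.002,"z":0.03,"wx":0,"wy":0,"wz":0},{"fingers":0,"x":0.02,"y":-0.002,"z":0,"wx":0,"wy":0,"wz":0},{"fingers":0,"x":0,"y":0,"z":0,"wx":0,"wy":0,"wz":0}]'; python3 -c "
from h import *
L=[(np.array([cp(x,-.025,0),cp(x,.025,0)]),c) for x,c in((.27,(0,0,255)),)]
shot('scene','c10.png',(260,180,360,280),6,L)
goal(cp(.31,0.000,.025),-3.2,92)"
```

```text
time_s: 27.08
position: [0.6497, -0.0355, 0.1958]
tcp_rot: [-1.566, 0.112, 0.021]
wrist_force: [-0.3, 0.1, -0.2]
opening: 0.62
time_s: 27.7
position: [0.7225, -0.0392, 0.2873]
tcp_rot: [-1.566, 0.113, 0.022]
wrist_force: [-0.1, -0.1, -0.0]
opening: 0.003
t 27.75 p [ 0.7216 -0.0391  0.2877] q [-0.05  0.76  1.06  1.96  0.    0.  ] F [ 0.4 -0.3 -0.4] op -0.001
y [-0.086  0.005 -0.996] z [0.058 0.998 0.   ]
shift [-0.0307  0.0008 -0.0554] turn [-0.2 -2.9  0.1] 3.0 | wrist r,z 0.707 0.674 dist 0.853
```

View pics/c10.png

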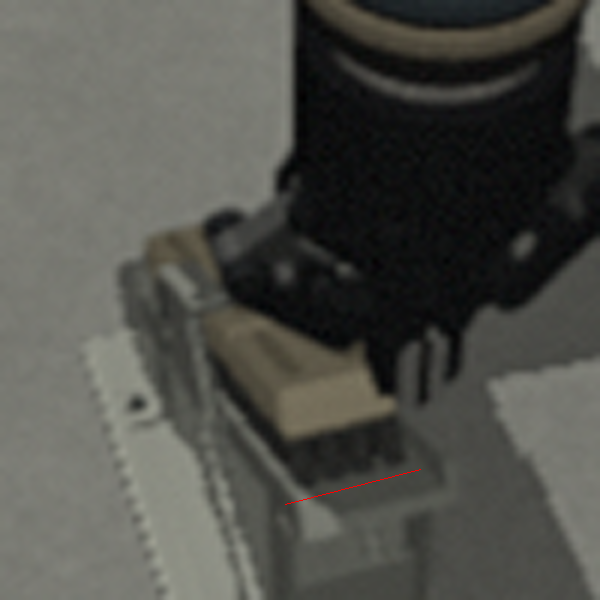

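```bash
python3 -m pendant '[{"fingers":0,"x":0,"y":0,"z":-0.035,"wx":0,"wy":-2.9,"wz":0},{"fingers":0,"x":-0.02,"y":0.001,"z":-0.022,"wx":0,"wy":0,"wz":0},{"fingers":0,"x":0,"y":0,"z":0,"wx":0,"wy":0,"wz":0}]'; python3 -c "
from h import *
goal(cp(.29,0.000,.020),-3.2,92);print(chuteR(CY).T@(get_obs()['position']-CO))"
```

```text
time_s: 28.12
position: [0.6982, -0.0379, 0.2364]
tcp_rot: [-1.566, 0.083, -0.008]
wrist_force: [-0.1, 1.0, 0.6]
opening: -0.003
t 28.12 p [ 0.6982 -0.0379  0.2364] q [-0.06  0.61  0.64  1.65  0.    0.  ] F [-0.1  1.   0.6] op -0.003
y [-0.047  0.006 -0.999] z [0.058 0.998 0.003]
shift [-0.0207  0.0003 -0.0197] turn [-0.2 -0.7  0.1] 0.7 | wrist r,z 0.694 0.658 dist 0.833
[0.31825818 0.00083614 0.02422805]
```

```bash
python3 -m pendant '[{"fingers":0,"x":-0.012,"y":0,"z":-0.013,"wx":0,"wy":0,"wz":0},{"fingers":0,"x":-0.009,"y":0,"z":-0.006,"wx":0,"wy":0,"wz":0},{"fingers":0,"x":0,"y":0,"z":0,"wx":0,"wy":0,"wz":0}]'; python3 -c "
from h import *
print(chuteR(CY).T@(get_obs()['position']-CO))
shot('scene','c11.png',(260,180,360,280),6)"
```

```text
time_s: 28.5
position: [0.6815, -0.0382, 0.2202]
tcp_rot: [-1.566, 0.077, -0.014]
wrist_force: [-0.9, 0.8, -0.3]
opening: 0.003
[ 0.29537579 -0.00033041  0.02054141]
```

View pics/c11.png

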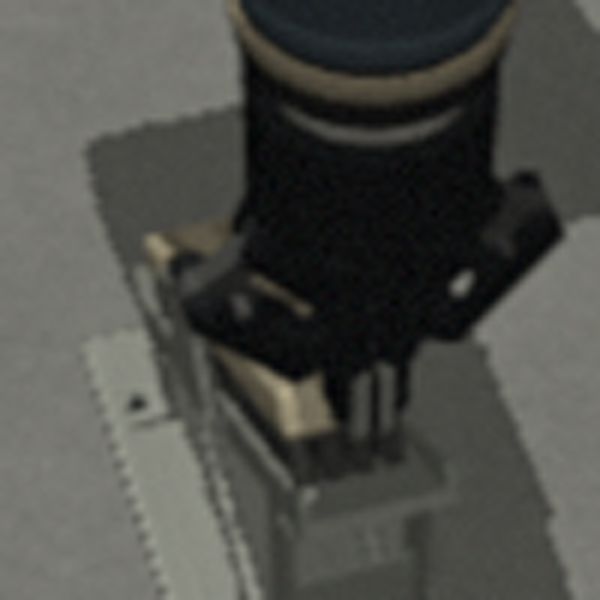

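Fingers are behind the brush end (about column 370, row 410), no contact yet. Push downslope in small steps.

```bash
python3 -m pendant '[{"fingers":0,"x":-0.0041,"y":0.0002,"z":-0.0029,"wx":0,"wy":0,"wz":0},{"fingers":0,"x":-0.0041,"y":0.0002,"z":-0.0029,"wx":0,"wy":0,"wz":0},{"fingers":0,"x":0,"y":0,"z":0,"wx":0,"wy":0,"wz":0}]'; python3 -c "
from h import *
print(chuteR(CY).T@(get_obs()['position']-CO))";python3 -m pendant '[{"fingers":0,"x":-0.0033,"y":0.0002,"z":-0.0023,"wx":0,"wy":0,"wz":0},{"fingers":0,"x":0,"y":0,"z":0,"wx":0,"wy":0,"wz":0}]'; python3 -c "
from h import *
print(chuteR(CY).T@(get_obs()['position']-CO))"
```

```text
time_s: 28.92
position: [0.6729, -0.0377, 0.2128]
tcp_rot: [-1.566, 0.078, -0.012]
wrist_force: [1.1, -0.6, 1.1]
opening: 0.0
[ 0.28401598 -0.00036112  0.01938652]
time_s: 29.18
position: [0.6696, -0.0375, 0.2105]
tcp_rot: [-1.566, 0.078, -0.012]
wrist_force: [-0.0, -0.4, 0.3]
opening: 0.001
[ 0.28007246 -0.00037592  0.01939873]
```

```bash
python3 -m pendant '[{"fingers":0,"x":-0.0033,"y":0.0002,"z":-0.0023,"wx":0,"wy":0,"wz":0},{"fingers":0,"x":0,"y":0,"z":0,"wx":0,"wy":0,"wz":0}]';python3 -m pendant '[{"fingers":0,"x":-0.0025,"y":0.0002,"z":-0.0017,"wx":0,"wy":0,"wz":0},{"fingers":0,"x":0,"y":0,"z":0,"wx":0,"wy":0,"wz":0}]'; python3 -c "
from h import *
print(chuteR(CY).T@(get_obs()['position']-CO))"
```

```text
time_s: 29.42
position: [0.6663, -0.0373, 0.2082]
tcp_rot: [-1.566, 0.078, -0.012]
wrist_force: [-1.0, -0.3, 0.0]
opening: 0.005
time_s: 29.68
position: [0.6639, -0.0372, 0.2066]
tcp_rot: [-1.566, 0.078, -0.013]
wrist_force: [-0.6, -0.0, 1.0]
opening: 0.003
[ 0.27307473 -0.00031394  0.0194883 ]
```

```bash
python3 -m pendant '[{"fingers":0,"x":-0.0025,"y":0.0002,"z":-0.0017,"wx":0,"wy":0,"wz":0},{"fingers":0,"x":0,"y":0,"z":0,"wx":0,"wy":0,"wz":0}]';python3 -m pendant '[{"fingers":0,"x":-0.0025,"y":0.0002,"z":-0.0017,"wx":0,"wy":0,"wz":0},{"fingers":0,"x":0,"y":0,"z":0,"wx":0,"wy":0,"wz":0}]'; python3 -c "
from h import *
print(chuteR(CY).T@(get_obs()['position']-CO))
L=[(np.array([cp(x,-.025,0),cp(x,.025,0)]),c) for x,c in((.27,(0,0,255)),)]
shot('scene','c12.png',(260,180,360,280),6,L)"
```

```text
time_s: 29.92
position: [0.6613, -0.0369, 0.2048]
tcp_rot: [-1.566, 0.078, -0.012]
wrist_force: [0.2, 0.1, 0.1]
opening: 0.001
time_s: 30.18
position: [0.6589, -0.0367, 0.2032]
tcp_rot: [-1.566, 0.078, -0.012]
wrist_force: [0.4, 0.2, -0.3]
opening: 0.0
[ 2.66990050e-01 -1.40155110e-04  1.95683997e-02]
```

View pics/c12.png

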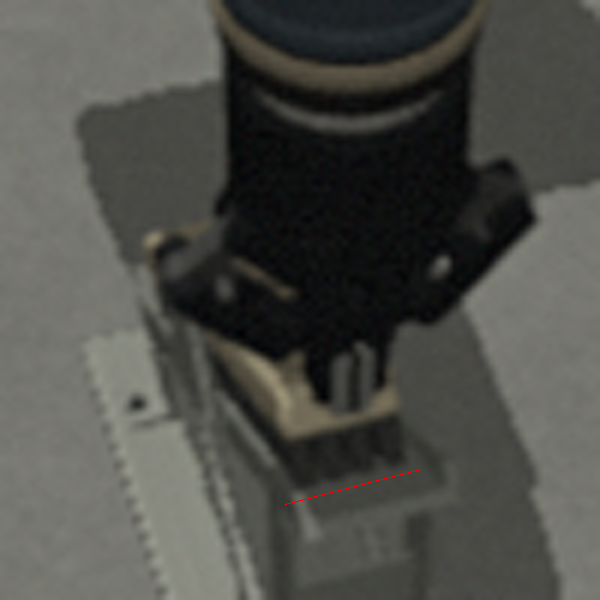

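```bash
python3 -c "
from h import *
o=get_obs()
L=[]
R=chuteR(CY)
L+=bbox(R,cp(.225,0,0))
p=o['position'];L.append((np.array([p+[0,-.01,0],p+[0,.01,0]]),(255,255,255)))
shot('scene','c13.png',(270,200,350,275),8,L);shot('scene','c13c.png',(270,200,350,275),8)
"
```

```text
(no output)
```

View pics/c13.png

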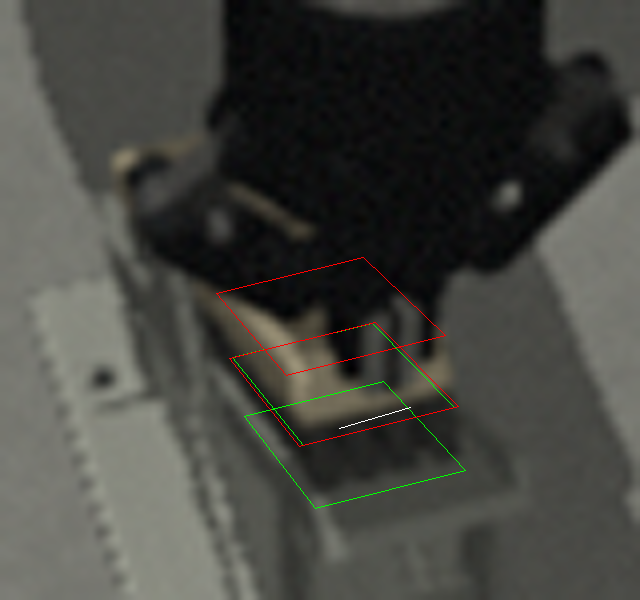

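View pics/c13c.png

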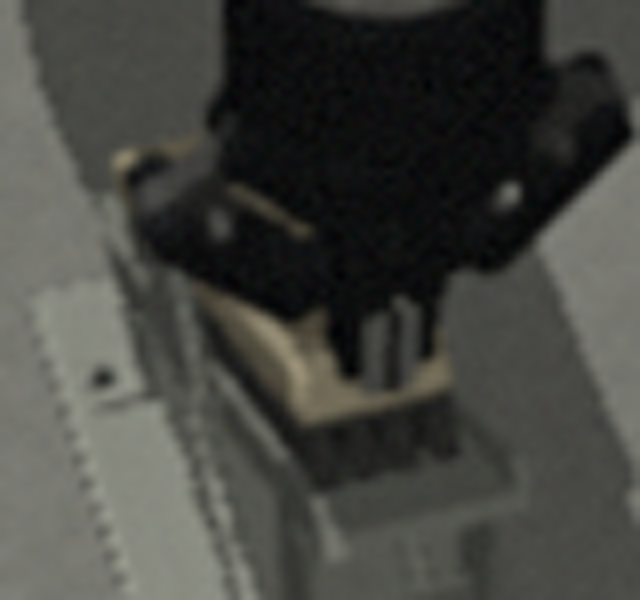

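```bash
python3 -m pendant '[{"fingers":0,"x":-0.0025,"y":0.0002,"z":-0.0017,"wx":0,"wy":0,"wz":0},{"fingers":0,"x":0,"y":0,"z":0,"wx":0,"wy":0,"wz":0}]';python3 -m pendant '[{"fingers":0,"x":-0.0025,"y":0.0002,"z":-0.0017,"wx":0,"wy":0,"wz":0},{"fingers":0,"x":0,"y":0,"z":0,"wx":0,"wy":0,"wz":0}]'; python3 -c "
from h import *
print(chuteR(CY).T@(get_obs()['position']-CO))
shot('scene','c14c.png',(270,200,350,275),8)"
```

```text
time_s: 30.58
position: [0.6563, -0.0365, 0.2014]
tcp_rot: [-1.566, 0.078, -0.012]
wrist_force: [-0.4, -0.3, 0.6]
opening: -0.003
time_s: 30.82
position: [0.6538, -0.0363, 0.1997]
tcp_rot: [-1.566, 0.078, -0.012]
wrist_force: [0.9, 0.4, 0.2]
opening: -0.001
[ 2.60892354e-01 -2.37404524e-05  1.96644788e-02]
```

View pics/c14c.png

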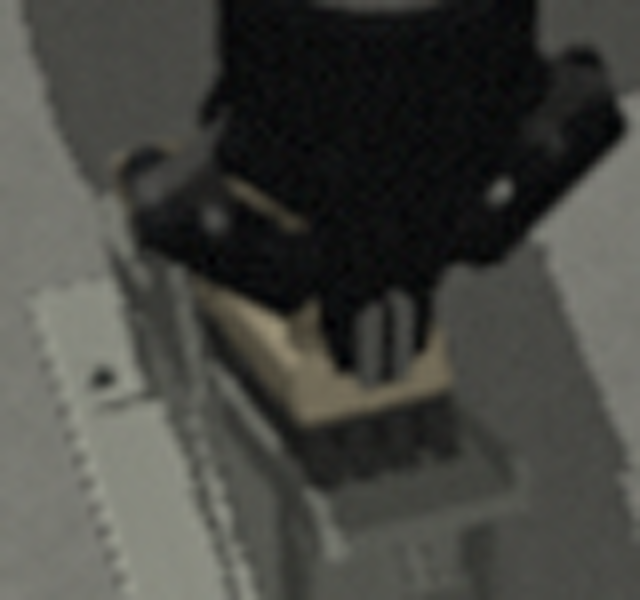

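```bash
python3 -c "
from h import *
print(proj('scene',[.7216,-.0391,.2877]))
p=get_obs()['position'];print(p,proj('scene',p), proj('scene',p+[.011,0,0]))
for x in(.26,.265,.27):print(x,((proj('scene',[cp(x,-.022,.018),cp(x,.022,.018),cp(x,-.021,0),cp(x,.021,0)])-[270,200])*8+4).round().tolist())
print((proj('scene',[cp(.305,-.028,.01),cp(.305,.028,.01),cp(.305,-.025,0),cp(.305,.025,0)])-[270,200])*8+4)"
```

```text
[[326.69257571 249.63116826]]
[ 0.65394348 -0.03635929  0.19984605] [[315.72932316 250.92360396]] [[317.54945559 254.76965093]]
0.26 [[291.0, 436.0], [448.0, 396.0], [307.0, 498.0], [456.0, 459.0]]
0.265 [[296.0, 441.0], [453.0, 401.0], [311.0, 503.0], [461.0, 465.0]]
0.27 [[300.0, 446.0], [458.0, 406.0], [316.0, 509.0], [466.0, 470.0]]
[[313.71159412 519.73518049]
 [521.3945965  466.34650199]
 [331.94445006 552.92114191]
 [516.72226332 505.02947982]]
```

```bash
python3 -c "
from h import *
print(proj('scene',[.6815,-.0382,.2202]),proj('scene',[.6925,-.0382,.2202]))"; python3 -m pendant '[{"fingers":0,"x":0.02,"y":-0.001,"z":0.014,"wx":0,"wy":0,"wz":0},{"fingers":0,"x":0.014,"y":-0.0005,"z":0.01,"wx":0,"wy":0,"wz":0},{"fingers":0,"x":0.003,"y":0,"z":-0.0055,"wx":0,"wy":0,"wz":0},{"fingers":0,"x":0,"y":0,"z":0,"wx":0,"wy":0,"wz":0}]';python3 -c "
from h import *
print(chuteR(CY).T@(get_obs()['position']-CO))
shot('scene','c15c.png',(270,200,350,275),8)"
```

```text
[[319.53666048 255.08256982]] [[321.44668108 259.09157132]]
time_s: 31.38
position: [0.6905, -0.0378, 0.217]
tcp_rot: [-1.566, 0.08, -0.011]
wrist_force: [-0.7, -0.3, -0.5]
opening: 0.001
[0.30083352 0.00048332 0.01272273]
```

View pics/c15c.png

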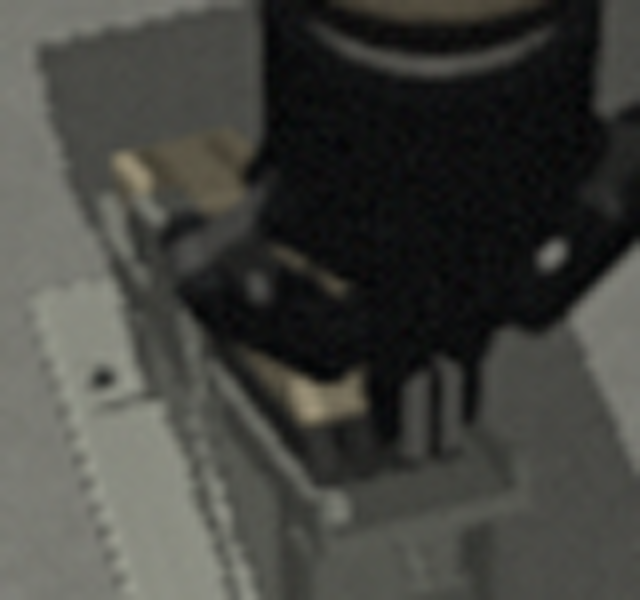

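```bash
python3 -c "
from h import *
p=get_obs()['position'];print((proj('scene',[p,p+[.011,0,0],p-[.011,0,0]])-[270,200])*8+4)"
```

```text
[[413.91741211 476.4151122 ]
 [429.33962747 508.80727768]
 [398.7070816  444.46798064]]
```

```bash
python3 -m pendant '[{"fingers":0,"x":0.0025,"y":0,"z":-0.0035,"wx":0,"wy":0,"wz":0},{"fingers":0,"x":0.0025,"y":0,"z":-0.0035,"wx":0,"wy":0,"wz":0},{"fingers":0,"x":0,"y":0,"z":0,"wx":0,"wy":0,"wz":0}]';python3 -c "
from h import *
print(chuteR(CY).T@(get_obs()['position']-CO))
p=get_obs()['position'];print((proj('scene',[p,p+[.011,0,0],p-[.011,0,0]])-[270,200])*8+4)
shot('scene','c16c.png',(270,200,350,275),8)"
```

```text
time_s: 31.8
position: [0.696, -0.0378, 0.2108]
tcp_rot: [-1.566, 0.079, -0.012]
wrist_force: [-0.2, 0.6, -0.9]
opening: -0.001
[0.30179478 0.00079808 0.00457273]
[[421.54125039 507.98109658]
 [436.9878081  540.53251892]
 [406.306523   475.87607647]]
```

View pics/c16c.png

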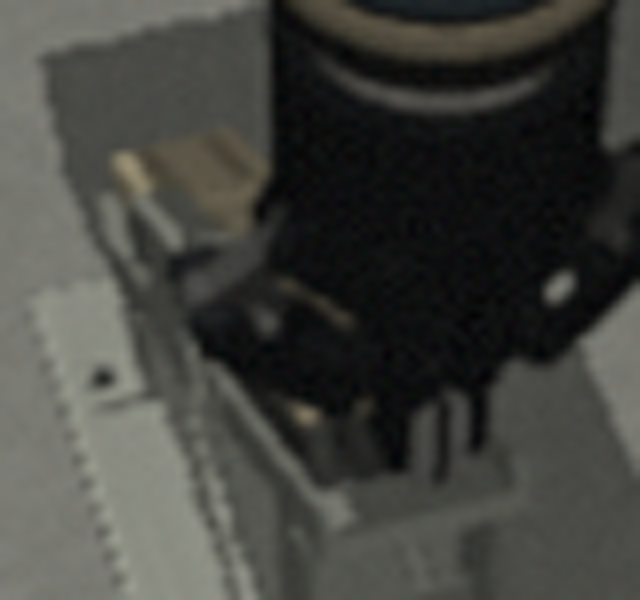

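```bash
python3 -m pendant '[{"fingers":0,"x":-0.0082,"y":0,"z":-0.0055,"wx":0,"wy":0,"wz":0},{"fingers":0,"x":-0.0082,"y":0,"z":-0.0057,"wx":0,"wy":0,"wz":0},{"fingers":0,"x":0,"y":0,"z":0,"wx":0,"wy":0,"wz":0}]';python3 -m pendant '[{"fingers":0,"x":-0.0041,"y":0.0005,"z":-0.0029,"wx":0,"wy":0,"wz":0},{"fingers":0,"x":0,"y":0,"z":0,"wx":0,"wy":0,"wz":0}]';python3 -c "
from h import *
print(chuteR(CY).T@(get_obs()['position']-CO))"
```

```text
time_s: 32.22
position: [0.6792, -0.0379, 0.2002]
tcp_rot: [-1.566, 0.079, -0.012]
wrist_force: [-0.4, 0.8, -0.5]
opening: -0.0
time_s: 32.48
position: [0.6755, -0.0373, 0.1972]
tcp_rot: [-1.566, 0.078, -0.013]
wrist_force: [-0.4, 0.8, 0.7]
opening: -0.001
[2.77227221e-01 1.65889433e-04 5.16171433e-03]
```

```bash
python3 -m pendant '[{"fingers":0,"x":-0.0033,"y":0.0002,"z":-0.0023,"wx":0,"wy":0,"wz":0},{"fingers":0,"x":0,"y":0,"z":0,"wx":0,"wy":0,"wz":0}]';python3 -m pendant '[{"fingers":0,"x":-0.0033,"y":0.0002,"z":-0.0023,"wx":0,"wy":0,"wz":0},{"fingers":0,"x":0,"y":0,"z":0,"wx":0,"wy":0,"wz":0}]';python3 -c "
from h import *
print(chuteR(CY).T@(get_obs()['position']-CO))
shot('scene','c17c.png',(270,200,350,275),8)"
```

```text
time_s: 32.72
position: [0.672, -0.0371, 0.1948]
tcp_rot: [-1.566, 0.078, -0.012]
wrist_force: [-0.8, -0.1, -0.9]
opening: 0.003
time_s: 32.98
position: [0.6687, -0.0369, 0.1925]
tcp_rot: [-1.566, 0.078, -0.012]
wrist_force: [0.2, -0.3, -0.1]
opening: -0.003
[2.68922047e-01 1.70629080e-04 5.23278171e-03]
```

View pics/c17c.png

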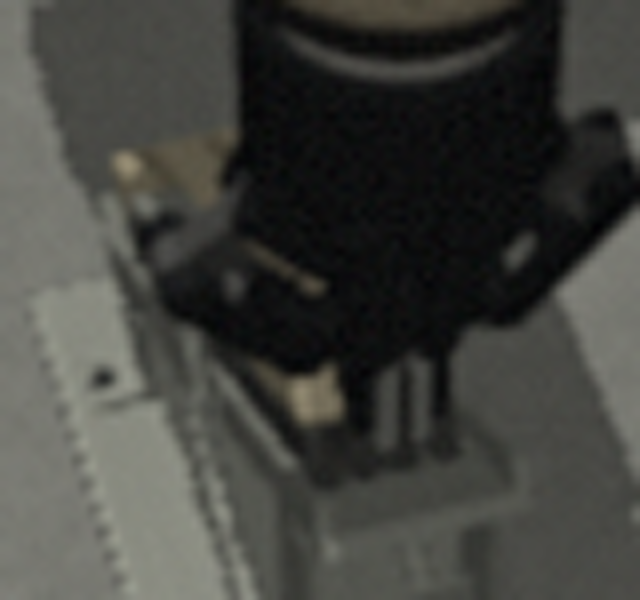

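```bash
python3 -m pendant '[{"fingers":0,"x":-0.0033,"y":0.0002,"z":-0.0023,"wx":0,"wy":0,"wz":0},{"fingers":0,"x":0,"y":0,"z":0,"wx":0,"wy":0,"wz":0}]';python3 -m pendant '[{"fingers":0,"x":-0.0025,"y":0.0002,"z":-0.0017,"wx":0,"wy":0,"wz":0},{"fingers":0,"x":0,"y":0,"z":0,"wx":0,"wy":0,"wz":0}]';python3 -m pendant '[{"fingers":0,"x":-0.0025,"y":0.0002,"z":-0.0017,"wx":0,"wy":0,"wz":0},{"fingers":0,"x":0,"y":0,"z":0,"wx":0,"wy":0,"wz":0}]';python3 -c "
from h import *
print(chuteR(CY).T@(get_obs()['position']-CO))
shot('scene','c18c.png',(270,200,350,275),8)"
```

```text
time_s: 33.28
position: [0.6653, -0.0368, 0.1902]
tcp_rot: [-1.566, 0.078, -0.012]
wrist_force: [-0.0, 0.2, 0.4]
opening: -0.001
time_s: 33.52
position: [0.6629, -0.0366, 0.1886]
tcp_rot: [-1.566, 0.078, -0.013]
wrist_force: [-0.8, 0.6, -0.6]
opening: 0.002
time_s: 33.78
position: [0.6612, -0.0364, 0.1874]
tcp_rot: [-1.566, 0.077, -0.014]
wrist_force: [3.4, -1.4, 1.5]
opening: 0.002
[0.25986044 0.00029667 0.00526424]
```

View pics/c18c.png

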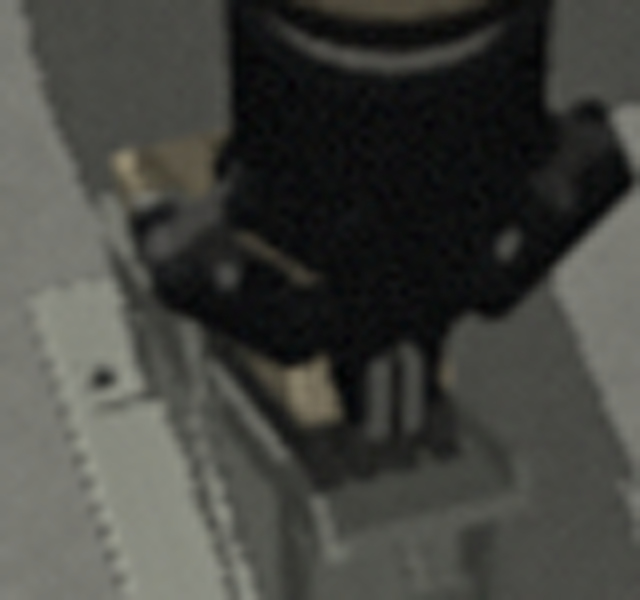

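```bash
python3 -m pendant '[{"fingers":0,"x":-0.0016,"y":0.0001,"z":-0.0011,"wx":0,"wy":0,"wz":0},{"fingers":0,"x":0,"y":0,"z":0,"wx":0,"wy":0,"wz":0}]';python3 -m pendant '[{"fingers":0,"x":-0.0016,"y":0.0001,"z":-0.0011,"wx":0,"wy":0,"wz":0},{"fingers":0,"x":0,"y":0,"z":0,"wx":0,"wy":0,"wz":0}]';python3 -c "
from h import *
print(chuteR(CY).T@(get_obs()['position']-CO))"
```

```text
time_s: 34.08
position: [0.6612, -0.0364, 0.1872]
tcp_rot: [-1.566, 0.074, -0.017]
wrist_force: [7.6, -0.9, 5.2]
opening: 0.001
time_s: 34.33
position: [0.6612, -0.0364, 0.1872]
tcp_rot: [-1.566, 0.071, -0.02]
wrist_force: [12.2, -0.8, 9.5]
opening: -0.003
[0.25974902 0.00031447 0.00511656]
```

```bash
python3 -m pendant '[{"fingers":0,"x":0.02,"y":0,"z":0.016,"wx":0,"wy":0,"wz":0},{"fingers":0,"x":0.02,"y":0,"z":0.05,"wx":0,"wy":0,"wz":0},{"fingers":0,"x":0,"y":0.03,"z":0.05,"wx":0,"wy":0,"wz":0},{"fingers":0,"x":0,"y":0.06,"z":0,"wx":0,"wy":0,"wz":0},{"fingers":0,"x":-0.02,"y":0.06,"z":0,"wx":0,"wy":0,"wz":0}]';python3 -m pendant '[{"fingers":0,"x":-0.02,"y":0.06,"z":0,"wx":0,"wy":0,"wz":0},{"fingers":0,"x":-0.02,"y":0.06,"z":0,"wx":0,"wy":0,"wz":0},{"fingers":0,"x":-0.02,"y":0.06,"z":0,"wx":0,"wy":0,"wz":0},{"fingers":0,"x":0,"y":0,"z":0,"wx":0,"wy":0,"wz":0}]';python3 -c "
from h import *
st()
shot('top','f1.png',(300,195,370,320),5);shot('scene','f2.png',(265,205,355,330),5)
A=[cv2.imread('pics/f1.png'),cv2.imread('pics/f2.png')]
cv2.imwrite('pics/f.png',np.hstack(A)[:600]);shot('top','fa.png');shot('scene','fb.png')"
```

```text
time_s: 34.95
position: [0.6782, 0.1143, 0.2997]
tcp_rot: [-1.566, 0.08, -0.013]
wrist_force: [0.2, 0.2, 0.5]
opening: 0.001
time_s: 35.45
position: [0.616, 0.2953, 0.3002]
tcp_rot: [-1.566, 0.075, -0.007]
wrist_force: [0.6, -0.6, -0.7]
opening: -0.003
t 35.45 p [0.616  0.2953 0.3002] q [0.44 0.58 0.76 1.79 0.02 0.49] F [ 0.6 -0.6 -0.7] op -0.003
y [-0.043  0.005 -0.999] z [0.052 0.999 0.003]
```

View pics/f.png

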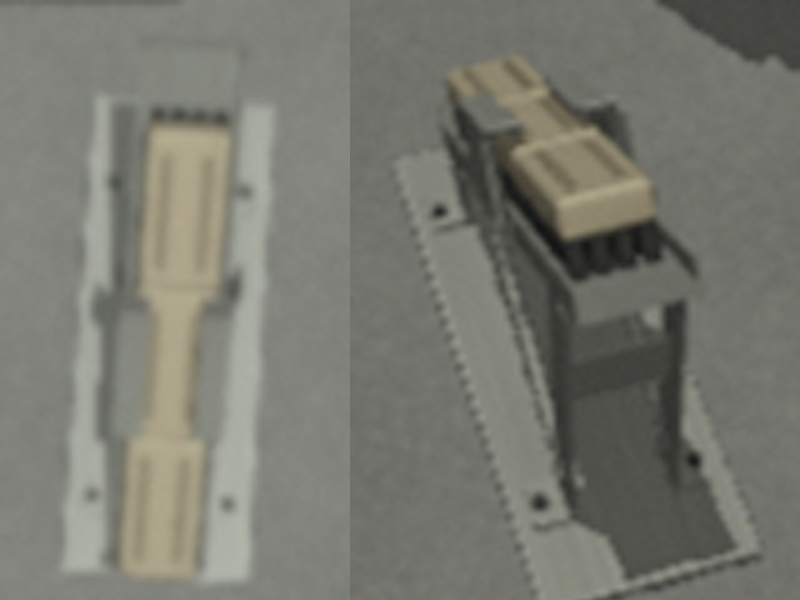

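View pics/fa.png

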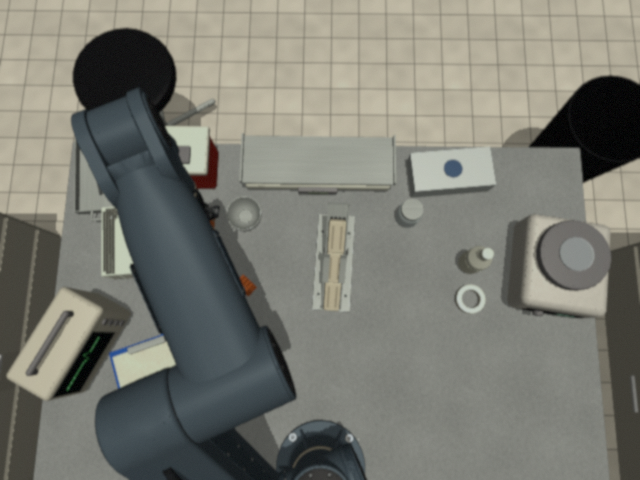

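View pics/fb.png

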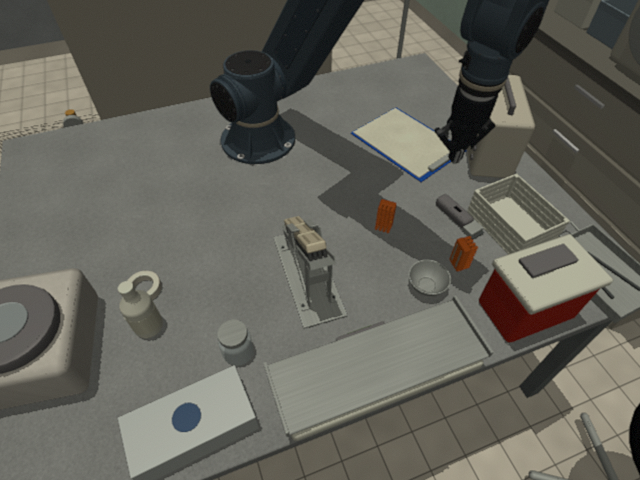

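```bash
python3 -c "
from h import *
P=proj('top',[cp(x,0,.038) for x in(0,.09,.18,.27)])+[.36,.32];print(((P-[300,195]+.5)*5).round(0))
P=proj('scene',[cp(x,y,.038) for x in(.09,.18,.27) for y in(-.022,.022)])+[.48,0];print(((P-[265,205]+.5)*5+[350,0]).round(0))
shot('top','g1.png',(318,215,352,315),6);shot('scene','g2.png',(280,210,340,265),10)
"
```

```text
[[157. 574.]
 [167. 433.]
 [179. 285.]
 [191. 127.]]
[[476. 114.]
 [561.  94.]
 [513. 158.]
 [605. 136.]
 [556. 210.]
 [656. 185.]]
```

View pics/g2.png

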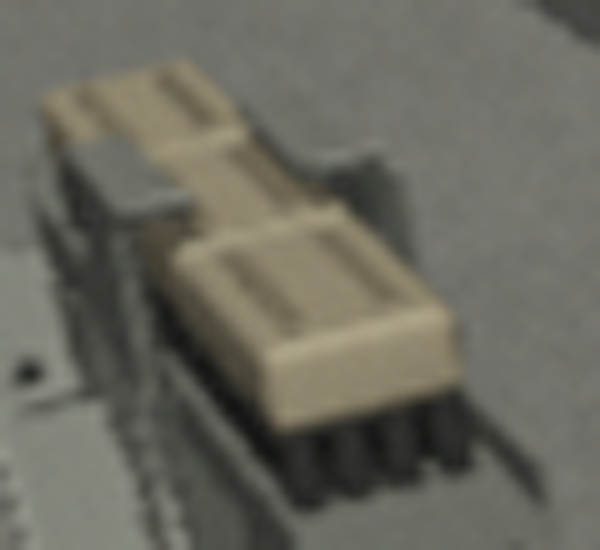

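View pics/g1.png

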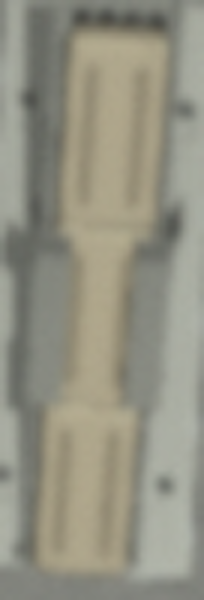

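```bash
python3 -c "
from rig import *
print(job_done())"
```

```text
the job is handed in; nothing more can be done
None
```

The two loose brushes are in the chute behind the front one, all three bristles down, and I handed the job in at about 35.6 s of the 72 s allowed.

- **How it went:** brush_a went straight into the chute. brush_b faced the other way, so I turned it about, set it on the counter, gripped it again and then laid it in. I pushed the top brush with the shut fingers until it stopped solid at about 15 N along the slope, and the row did not move.
- **Final check:** in the last pictures the backs run on with no visible gap, the front brush is where it started, and the top end of the row is within about 2 mm of its full-row position. The arm was clear of everything at the end.
- **Disagreements:**
  - The shut fingertips sat higher than the reported tool pose suggested, by roughly 10 to 20 mm in the scene picture. My first push on the last brush therefore touched nothing, and I lowered the tool and repeated it.
  - At that stop the reported pose put the fingers about 10 mm farther down the slope than the 270 mm row end, so I relied on the force and the top picture.
  - The scene camera also drew the brushes about 2 pixels off my model.
- **Other things on the counter:** none of them looked moved in the last pictures. One orange look-alike and part of the basket were hidden by the arm in the top view, but both show in the scene view.

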